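Jar into the chilled chest with a folding lid stay

ROBOT

A 7-joint arm with a two-finger parallel gripper is mounted at the origin on the work surface. World frame = base frame: x ahead of the robot, y to its left, z up, the work surface at z = 0. Lengths are in m, angles in rad, forces in N, time in s.
With the tool pointing down it reaches from about 0.4 to 0.85 m from the base axis. Payload 10.4 kg.
Tool frame: the origin (TCP) lies midway between the tips of the shut fingers; the grasp point (between the pads) lies 19 mm behind it; z points along the fingers, y is the direction in which the jaws open and shut (so a half turn about z gives the same grasp; the last joint's range is limited). The gripper opens to 87 mm and grips with 3 to 60 N. Pads are 19 mm wide; open, the fingers measure 117 mm over their backs; the gripper's body (75 mm by 190 mm) begins 51 mm behind the grasp point.
Start: joints at [-1.33, 0.332, -0.065, 1.46, 0.022, 1.35, -0.088], TCP at [0.163, 0.603, 0.19] pointing down, gripper open.
Joint ranges: [-2.6, 2.6], [-0.5, 2.12], [-1.47, 1.34], [0.16, 2.42], [-1.27, 4.41], [0.06, 2.06], [-2.6, 2.6]. Speed limits (rad/s): [2.22, 2.22, 2.79, 2.79, 3.14, 3.14, 3.14].

INTERFACE

Orientations are given as a unit quaternion [x, y, z, w].
In Python, from bench import r gives the robot as it stands.
- The arm moves only by the tool step_arm, never from a script. Its argument "increments" is a list of rows, each a list of 2 entries, a list of its own where there are three numbers: the shift along the tool's x, y, z in m, then the turn, a rotation vector about the tool's x, y, z in rad. A call has 1 to 5 rows; each row is the pose to reach, as a shift and turn from the pose measured when the call began, along the tool's axes at that moment; what a row does not reach only later rows make up. A row lasts 1/10 s, in which the tool goes at most 50 mm and 8.59 degrees, less where a joint would pass 70% of its speed; a pose out of reach is approached as far as the arm can. A call with a gripper value outside its range is refused whole. "hand" is the closure, from -1 (fully open) to 1 (shut), so that 0 is half open, set as the call begins (left out, the last holds). The fingers move at their own pace and stop on an object; "grip_force" is the grip in N (left out, the last holds). Time passes only in rows, so rows that repeat a pose let the fingers close. It gives the time, the measured TCP pose, the force and the opening at its end, in the units of the state.
- r.read_state(): the state, without advancing time (a new reading comes with each control period).
- r.camera(name): name is "scene" or "top" or "wrist"; returns a dict with "pixels" (384x512x3 uint8, blue, green, red), "camera_matrix" (3x3 intrinsics, pixels), "extrinsics" (4x4, takes a point from camera to world coordinates). Camera axes: x right, y up, looking along -z (the intrinsics and any distortion apply to the point x, -y, -z); pixel columns grow to the right and rows downward; lengths in m; the calibration is good to about 2 mm. A picture is of the moment at which its call begins. There is no depth.
- r.close_job(): hands the job in, once; it reports no verdict.
The state is a dict: "time": time; "joint_positions": joint angles; "joint_vel": joint speeds; "joint_torque": joint torques, N m; "ee_pos": TCP position; "eef_rot": TCP orientation; "ft_force": force on the tool from outside, world axes, zero at the start; "torque": the same for the moment, N m; "width": finger opening in m.
Only numpy, scipy, OpenCV 4.12 (cv2) and the standard library are available. Lean on these libraries where they do the work, as an engineer would, in place of code of your own. Each camera call takes 0.05 s, during which the arm holds its last target.

TASK

Raise the lid of the steel chest until its folding side stay snaps locked and holds the lid up by itself, without straining the stay. Stand the glass dessert jar with the orange cap in the chest, setting it down gently, then push the stay's red knob back through straight to unlock it, and lower the lid by hand until it is fully shut, without letting it drop. Leave the foil-topped pots where they stand.

Things in the scene. Friction and masses are not known exactly. Their poses are not given: they have to be found in the camera images.
- chest: Open-topped stainless steel chest fixed to the counter, 200 (x) x 280 (y) x 100 mm high, walls and floor 7 mm thick. Origin: centre of its underside; z up; its -x side is the front (robot side), the lid's hinge is along its +x top edge, the folding stay is outside its -y side.
- lid (a joint): Angle of the black lid (0.7 kg, 200 x 286 x 8 mm), rad: 0 shut, grows as its front edge rises. The stay stops and locks it at an angle that differs each time, 1.15 to 1.37. Unlocked, its stiff hinge holds it by itself above about 1.05 rad; from lower it falls shut. Raising it takes under 10 N at the handle.
- lid_handle (a point): Middle of the lid's steel bow handle: a 12 mm round bar, 130 mm long, along y of this frame (the hinge's direction), in the lid's plane, 45 mm beyond its front edge, 245 mm from the hinge line, 105 mm above the counter when shut. Free all round, so it can be pinched from above at every lid angle and turns between the fingers. x points to the hinge, z out of the lid's top face.
- lid_hinge (a point): Point on the hinge axis (its y) in the middle of the lid, 100 mm above the counter, 100 mm behind (+x) the chest's centre. Turns with the lid.
- stay_lower: Lower link of the folding stay, steel, carrying the red knob. Both links are 78.3 mm long, in an upright plane 16 mm outside the chest's -y side. With the lid shut the elbow hangs down; rising straightens it, and in the last 1 to 2 mm of handle travel, under a light extra pull, the elbow snaps about 5 mm above the line between the end pivots: locked. Origin and axes as stay_low.
- stay_knob (a point): Middle of the red round knob on the stay's elbow: 22 mm diameter, 46 mm long along y, sticking out to -y; this point is 30 mm outside the stay's plane. Push it down and away from the robot, square to the line between the end pivots: about 4 N, then it yields; 20 to 35 mm leaves it unlocked with the lid standing, under 10 mm it springs back. Over 25 N harms it.
- stay_low (a point): Lower pivot of the stay, near the top of the chest's -y side, at a place along x that differs each time. Turns with the lower link: x along it to the elbow, y as the chest's y, z square to the link (upwards when the lid is raised).
- stay_top (a point): Upper pivot of the stay, on the lid 110 mm from the hinge axis. Its z in the frame of stay_low tells the fold: about -9 mm locked, 0 straight, positive when folded the unlocked way. When the pull on the handle suddenly grows, the stay is straight.
- mount (a joint): Give of the stiff sprung mount of the stay's lower pivot along the raised stay, m: 0 at rest, positive when the straight stay is pulled by raising the lid further, negative when the locked stay is pushed by pressing the lid down. About 1 mm for each 4 N extra at the handle; more than 4 mm either way strains the stay.
- jar: The dessert jar: glass, cream and dark layers, 52 mm diameter, 70 mm high with an orange cap (49 mm diameter, top 14 mm), about 0.16 kg. Origin: centre of its underside; z up.
- pot0: White dessert pot with a dark foil top, bystander: 62 mm across its rim, 53 mm high. Origin: centre of its underside.
- pot1: As pot0.
- pot2: As pot0.
- slab: Marble slab 220 x 220 x 20 mm fixed on the counter, on which the jar and the three pots stand 100 mm apart in a square. Origin: centre of its underside.

How it is judged:
By the outcome, as a careful person would: the job done as asked, in the order asked, and still so for the second after the job is handed in, with the robot touching nothing.
It also fails if it takes over 72 s, if anything falls off the work surface, if the arm or the gripper's body presses on something with over 40 N, if the wrist force passes 120 N, or if a joint passes its speed limit or range.

## Working session

There is one attempt and no reset: what is moved stays moved. The work goes in short steps, Python scripts to look and compute and a tool call to move; the robot and the scene stay as the last step left them, time stands still between calls to the robot, and variables do not carry over. Pictures are saved under pics/ and viewed, and the job is handed in when it is done.

Besides the shell and the picture viewer there is one more tool, called by a JSON object that holds its "fn" and its "kwargs". step_arm: Moves the arm, as the interface text tells. Its arguments: {"type":"object","properties":{"increments":{"type":"array"},"hand":{"type":"number"},"grip_force":{"type":"number"}},"required":["increments"]}

```bash
ls; mkdir -p pics
python3 - <<'E'
from bench import r
import cv2
s=r.read_state()
for k,v in s.items(): print(k,v)
for n in ["scene","top","wrist"]:
    c=r.camera(n); cv2.imwrite(f"pics/{n}0.png",c["pixels"]); print(n,c["camera_matrix"],c["extrinsics"])
E
```

```text
pics
time 0.0
joint_positions [-1.32962605  0.33289665 -0.06470493  1.46094864  0.02159246  1.34988053
 -0.08851295]
joint_vel [ 0.00108102  0.00062044  0.00123052  0.00029112 -0.00035215  0.00086177
 -0.0016477 ]
joint_torque [-1.03136088e-03 -6.23243165e+01  2.41382729e-02 -3.89912796e+01
 -6.12587342e-02  3.96178581e-02  1.60560321e-04]
ee_pos [0.16284054 0.60296546 0.18943501]
eef_rot [ 1.31497560e-01  9.91316233e-01 -7.15919431e-04 -6.63116235e-05]
ft_force [-1.0855826   0.12339401  1.113026  ]
torque [-0.00973456  0.0055421  -0.04864937]
width 0.08679760551601666
scene [[370.31005717   0.         257.24841763]
 [  0.         370.31005717 187.37721813]
 [  0.           0.           1.        ]] [[ 0.51638854 -0.60821243  0.60284369  1.15420665]
 [ 0.85634801  0.36403236 -0.36626292 -0.35242772]
 [ 0.00331105  0.70537797  0.70882364  0.80471634]
 [ 0.          0.          0.          1.        ]]
top [[465.0816358    0.         253.33920564]
 [  0.         465.0816358  194.39728238]
 [  0.           0.           1.        ]] [[ 3.85184834e-03  9.78455889e-01 -2.06420048e-01  3.29767613e-01]
 [-9.99992390e-01  3.89675947e-03 -1.88992134e-04  9.37934877e-03]
 [ 6.19448812e-04  2.06419205e-01  9.78463453e-01  1.24563687e+00]
 [ 0.00000000e+00  0.00000000e+00  0.00000000e+00  1.00000000e+00]]
wrist [[328.96167312   0.         252.44251096]
 [  0.         328.96167312 197.55533166]
 [  0.           0.           1.        ]] [[ 0.26090365 -0.92066315 -0.29035951  0.0818304 ]
 [ 0.9653639   0.24840089  0.07980942  0.62537965]
 [-0.00135203 -0.30112515  0.95358367  0.3842759 ]
 [ 0.          0.          0.          1.        ]]
```

View pics/scene0.png

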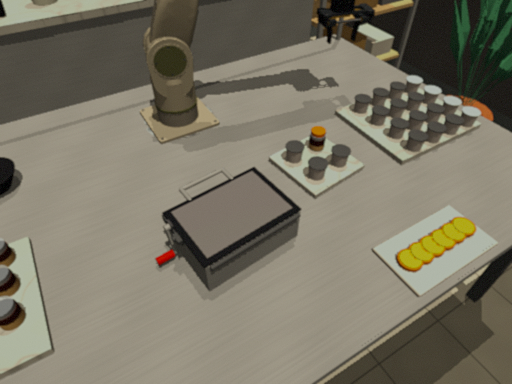

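View pics/top0.png

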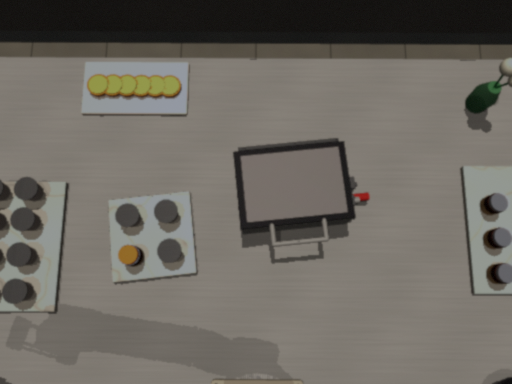

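View pics/wrist0.png

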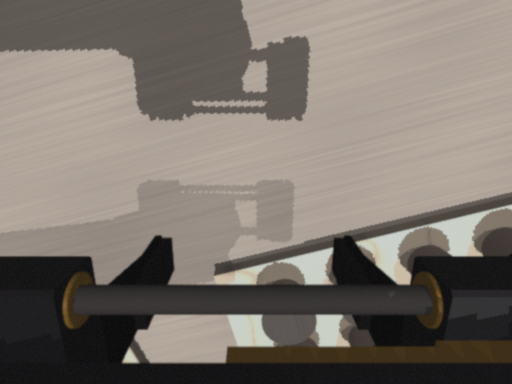

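The top view has image up = +x and image right = −y. The chest is around (295,190) with its handle at (300,240). The knob is at (361,197), the jar cap at (130,256), and the pots at (128,215), (166,211) and (170,250). I'll zoom in to get exact pixels.

```bash
cat > h.py <<'E'
import numpy as np, cv2
from bench import r
from scipy.spatial.transform import Rotation as R
def cam(n,save=None):
    c=r.camera(n)
    if save: cv2.imwrite(f"pics/{save}.png",c["pixels"])
    return c
def ray(c,u,v):
    K=c["camera_matrix"];E=c["extrinsics"]
    d=np.array([(u-K[0,2])/K[0,0],-(v-K[1,2])/K[1,1],-1]);
    return E[:3,3],E[:3,:3]@d
def onz(c,u,v,z):
    o,d=ray(c,u,v); return o+d*(z-o[2])/d[2]
def proj(c,p):
    K=c["camera_matrix"];E=c["extrinsics"]
    q=E[:3,:3].T@(np.array(p)-E[:3,3]); return np.array([K[0,2]+K[0,0]*q[0]/-q[2],K[1,2]+K[1,1]*q[1]/q[2]])
def two(c1,p1,c2,p2):
    o1,d1=ray(c1,*p1);o2,d2=ray(c2,*p2)
    A=np.stack([d1,-d2],1);t=np.linalg.lstsq(A,o2-o1,rcond=None)[0]
    a,b=o1+d1*t[0],o2+d2*t[1]; return (a+b)/2,np.linalg.norm(a-b)
def tool(pw):  # world displacement to tool axes
    return R.from_quat(r.read_state()["eef_rot"]).inv().apply(pw)
def crop(c,x0,y0,x1,y1,k,name):
    cv2.imwrite(f"pics/{name}.png",cv2.resize(c["pixels"][y0:y1,x0:x1],None,fx=k,fy=k,interpolation=cv2.INTER_CUBIC))
E
python3 - <<'E'
from h import *
c=cam("top");crop(c,220,130,380,270,5,"t1")
s=cam("scene");crop(s,145,165,305,285,5,"s1")
def mask(c,lo,hi):
    m=cv2.inRange(cv2.cvtColor(c["pixels"],cv2.COLOR_BGR2HSV),lo,hi)
    n,l,st,ce=cv2.connectedComponentsWithStats(m)
    return [(st[i],ce[i]) for i in range(1,n) if st[i][4]>25]
for n,cc in(("top",c),("scene",s)):
    print(n,"red",mask(cc,(0,180,100),(4,255,255)));print("or",mask(cc,(8,180,120),(20,255,255)))
E
```

```text
top red [(array([355, 194,  14,   6,  55], dtype=int32), array([362.61818182, 196.07272727]))]
or [(array([120, 246,  17,  17, 230], dtype=int32), array([127.98695652, 254.24782609]))]
scene red [(array([156, 249,  19,  16, 139], dtype=int32), array([165.31654676, 256.71223022]))]
or [(array([463,  98,  30,  23, 197], dtype=int32), array([480.4213198 , 108.15736041])), (array([312, 127,  13,  10, 105], dtype=int32), array([318.22857143, 130.92380952])), (array([454, 231,  21,  14,  43], dtype=int32), array([463.48837209, 237.65116279])), (array([397, 246,  56,  25, 131], dtype=int32), array([422.9389313 , 259.35877863]))]
```

View pics/t1.png

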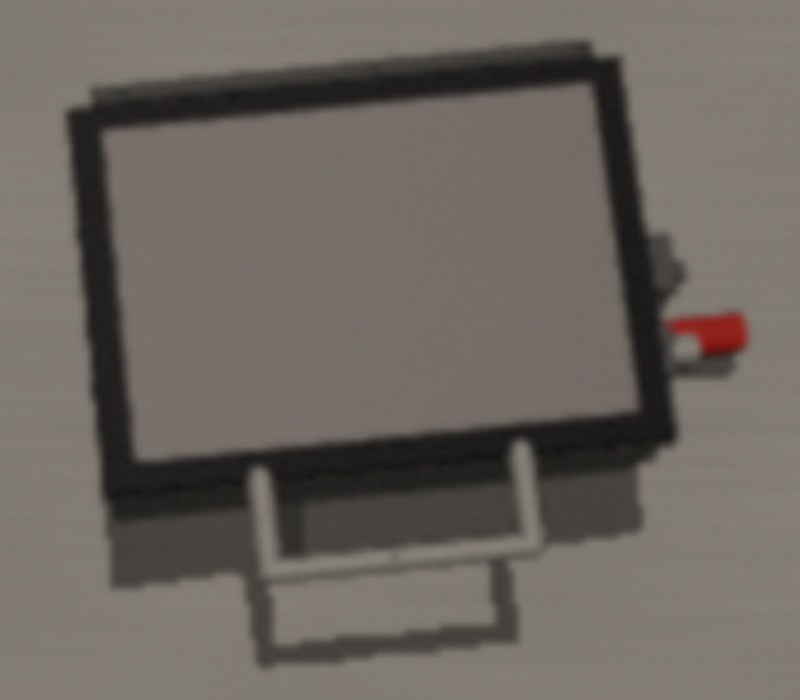

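View pics/s1.png

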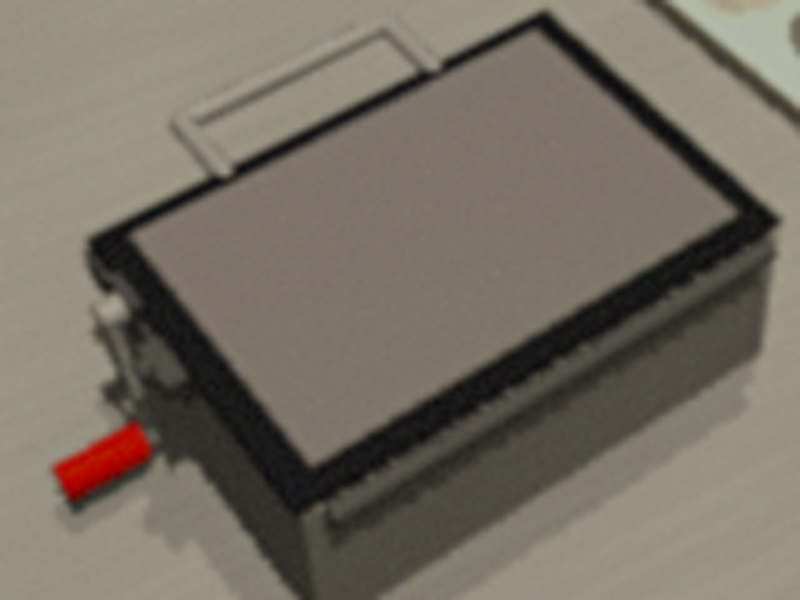

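Run:
```python
from h import *
c=cam("top");s=cam("scene")
T=lambda x,y:(220+x/5-.4,130+y/5-.4)
S=lambda x,y:(145+x/5-.4,165+y/5-.4)
a=onz(c,*T(267,566),.105);b=onz(c,*T(534,543),.105);print("handle",a,b,(a+b)/2,np.linalg.norm(a-b), np.degrees(np.arctan2(*(a-b)[:2])))
print("h scene",onz(s,*S(178,122),.105),onz(s,*S(388,22),.105))
P=[onz(c,*T(*p),.108) for p in((68,110),(620,58),(675,437),(107,490))]
P=np.array(P);print(P,P.mean(0),np.linalg.norm(P-np.roll(P,1,0),axis=1))
P2=np.array([onz(s,*S(*p),.108) for p in((778,215),(302,505),(90,240),(545,12))]);print("sc",P2,P2.mean(0),np.linalg.norm(P2-np.roll(P2,1,0),axis=1))
print("knob",two(c,(362.6,196),s,(165.3,256.7)))
print("jar",two(c,(128,254.2),s,(318.2,130.9)), onz(c,128,254.2,.09))
```

```text
handle [ 0.44926054 -0.03909029  0.105     ] [ 0.46108207 -0.17040194  0.105     ] [ 0.45517131 -0.10474612  0.105     ] 0.13184269963590928 -5.144270421519948
h scene [ 0.45938332 -0.16930847  0.105     ] [ 0.44642559 -0.03763905  0.105     ]
[[ 0.68106938  0.06137033  0.108     ]
 [ 0.70998303 -0.22111801  0.108     ]
 [ 0.51359502 -0.24123037  0.108     ]
 [ 0.48607528  0.03966604  0.108     ]] [ 0.59768068 -0.090328    0.108     ] [0.19619831 0.28396419 0.19741519 0.28224126]
sc [[ 0.67875985  0.06330089  0.108     ]
 [ 0.70999687 -0.21561507  0.108     ]
 [ 0.51662619 -0.23970505  0.108     ]
 [ 0.48727197  0.04047297  0.108     ]] [ 0.59816372 -0.08788657  0.108     ] [0.19284378 0.28065969 0.19486546 0.28171154]
knob (array([ 0.58430717, -0.27779535,  0.03022979]), np.float64(0.008811370376882956))
jar (array([0.42213601, 0.32107797, 0.08473901]), np.float64(0.0018130873840699643)) [0.42124476 0.31885883 0.09      ]
```

```bash
cat >> h.py <<'E'
def go(p,az=None,tilt=0,s=None):
    """tool shift+rotvec to reach world TCP p, jaw(tool y) azimuth az deg, tool z down; tilt given as R"""
    s=s or r.read_state(); q=R.from_quat(s["eef_rot"])
    d=q.inv().apply(np.array(p)-s["ee_pos"])
    if az is None: return d.round(4),None
    a=np.radians(az); y=np.array([np.cos(a),np.sin(a),0]); z=np.array([0,0,-1.]); x=np.cross(y,z)
    t=R.from_matrix(np.stack([x,y,z],1))
    return d.round(4),(q.inv()*t).as_rotvec().round(4)
E
python3 - <<'E'
from h import *
print(go((.42,.35,.25),40),go((.455,-.1045,.25),5.9))
E
```

```text
(array([-0.3142, -0.1775, -0.0599]), array([-2.000e-04,  0.000e+00,  6.089e-01])) (array([-0.4665, -0.6072, -0.0598]), array([-2.000e-04,  1.000e-04,  1.204e+00]))
```

{"fn": "step_arm", "kwargs": {"increments": [[[-0.314,-0.178,-0.06],[0,0,0.6]],[[-0.314,-0.178,-0.06],[0,0,0.6]],[[-0.314,-0.178,-0.06],[0,0,0.6]],[[-0.314,-0.178,-0.06],[0,0,0.6]],[[-0.314,-0.178,-0.06],[0,0,0.6]]], "hand": 0.1, "grip_force": 15}}

```text
time: 0.85
ee_pos: [0.3395, 0.4284, 0.2317]
eef_rot: [0.421, 0.907, 0.0, -0.0]
ft_force: [0.2, 0.3, 0.1]
width: 0.0552
```

Run:
```python
from h import *
print(r.read_state()["joint_positions"],go((.455,-.1045,.25),5.9))
```

```text
[-1.10871601  0.13534923  0.13835011  1.61571913 -0.01899791  1.39149894
 -0.26693571] (array([-0.4817, -0.2556, -0.0184]), array([ 2.000e-04, -3.000e-04,  5.983e-01]))
```

{"fn": "step_arm", "kwargs": {"increments": [[[-0.48,-0.255,-0.018],[0,0,0.598]],[[-0.48,-0.255,-0.018],[0,0,0.598]],[[-0.48,-0.255,-0.018],[0,0,0.598]],[[-0.48,-0.255,-0.018],[0,0,0.598]],[[-0.48,-0.255,-0.018],[0,0,0.598]]]}}

```text
time: 1.35
ee_pos: [0.3916, 0.1839, 0.2398]
eef_rot: [0.672, 0.741, 0.001, -0.0]
ft_force: [1.0, 0.6, 0.4]
width: 0.0392
```

Run:
```python
from h import *
print(go((.455,-.1045,.2),5.9))
```

```text
(array([-0.2932,  0.035 ,  0.0395]), array([ 0.0006, -0.0011, -0.0055]))
```

{"fn": "step_arm", "kwargs": {"increments": [[[-0.293,0.035,0.04],[0,0,-0.005]],[[-0.293,0.035,0.04],[0,0,-0.005]],[[-0.293,0.035,0.04],[0,0,-0.005]],[[-0.293,0.035,0.04],[0,0,-0.005]],[[-0.293,0.035,0.04],[0,0,-0.005]]]}}

```text
time: 1.85
ee_pos: [0.4445, -0.0582, 0.2062]
eef_rot: [0.67, 0.742, 0.001, -0.0]
ft_force: [1.2, 1.4, -0.3]
width: 0.0395
```

Run:
```python
from h import *
print(go((.455,-.1045,.15),5.9))
```

```text
(array([-0.0472,  0.0056,  0.0562]), array([ 0.0018, -0.0018, -0.0004]))
```

{"fn": "step_arm", "kwargs": {"increments": [[[-0.047,0.006,0.056],[0,0,0]],[[-0.047,0.006,0.056],[0,0,0]],[[-0.047,0.006,0.056],[0,0,0]]]}}

```text
time: 2.15
ee_pos: [0.4537, -0.1066, 0.1482]
eef_rot: [0.671, 0.741, -0.0, -0.001]
ft_force: [-0.3, 0.8, 1.0]
width: 0.039
```

Run:
```python
from h import *
print(go((.455,-.1045,.086),5.9))
c=cam("wrist","w1");print(c["extrinsics"]); print(proj(c,(.455,-.1045,.105)))
```

```text
(array([0.0019, 0.0016, 0.0622]), array([-0.0018, -0.001 , -0.0046]))
[[ 0.99517028 -0.09427055 -0.02737097  0.44527408]
 [ 0.09813829  0.94911393  0.29925177 -0.02340265]
 [-0.00223246 -0.30049261  0.95378153  0.34307819]
 [ 0.          0.          0.          1.        ]]
[255.38644264 205.85327449]
```

View pics/w1.png

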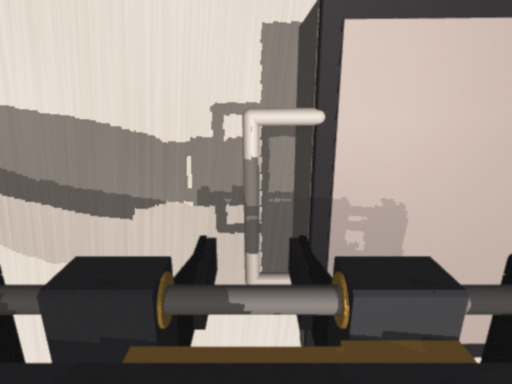

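The wrist view shows the handle bar at column ~252, midway between the fingers (columns 205 and 300). I'm descending and closing.

{"fn": "step_arm", "kwargs": {"increments": [[[0.002,0.001,0.04],[0,0,0]],[[0.002,0.001,0.062],[0,0,0]],[[0.002,0.001,0.062],[0,0,0]]]}}

```text
time: 2.5
ee_pos: [0.4541, -0.1011, 0.0864]
eef_rot: [0.67, 0.742, -0.001, -0.002]
ft_force: [-0.3, 0.1, 0.7]
width: 0.0396
```

{"fn": "step_arm", "kwargs": {"increments": [[[0,0,0],[0,0,0]],[[0,0,0],[0,0,0]],[[0,0,0],[0,0,0]],[[0,0,0],[0,0,0]],[[0,0,0],[0,0,0]]], "hand": 1, "grip_force": 20}}

```text
time: 3.0
ee_pos: [0.4544, -0.1011, 0.0869]
eef_rot: [0.67, 0.742, -0.0, -0.002]
ft_force: [-1.0, -0.1, -0.1]
width: 0.007
```

```bash
cat >> h.py <<'E'
HX,HY=.698,-.079; U=np.array([.9947,.1028])
def hp(th,hand0=None):
    "world handle pos at lid angle th"
    rr=np.hypot(.245,.005);ph=th+np.arctan2(.005,.245)
    return np.array([HX-U[0]*rr*np.cos(ph),HY-U[1]*rr*np.cos(ph),.1+rr*np.sin(ph)])
E
python3 - <<'E'
from h import *
s=r.read_state();print(s["ee_pos"],s["ft_force"],s["eef_rot"])
g=s["ee_pos"]+[0,0,.019];print(hp(0))
# correct hinge by actual grip: arc increments rel current
q=R.from_quat(s["eef_rot"])
for th in(.1,.2,.3,.4,.5,.6,.7,.8,.9,1.,1.1,1.15,1.2,1.25,1.3,1.37): 
    d=hp(th)-hp(0);print(th,d.round(4),q.inv().apply(d).round(4))
E
```

```text
[ 0.45444487 -0.10107523  0.08687074] [-0.98926168 -0.08499038 -0.06950689] [ 6.70002070e-01  7.42357357e-01 -3.83940964e-04 -1.62277693e-03]
[ 0.4542985 -0.104186   0.105    ]
0.1 [0.0017 0.0002 0.0244] [ 0.      0.0017 -0.0244]
0.2 [0.0058 0.0006 0.0486] [ 0.0001  0.0057 -0.0486]
0.3 [0.0124 0.0013 0.0722] [ 0.0001  0.0122 -0.0722]
0.4 [0.0212 0.0022 0.095 ] [ 0.0002  0.021  -0.0951]
0.5 [0.0322 0.0033 0.1168] [ 0.0002  0.0321 -0.1169]
0.6 [0.0454 0.0047 0.1375] [ 0.0003  0.0452 -0.1376]
0.7 [0.0605 0.0063 0.1567] [ 0.0003  0.0604 -0.1568]
0.8 [0.0775 0.008  0.1742] [ 0.0004  0.0774 -0.1744]
0.9 [0.0961 0.0099 0.19  ] [ 0.0004  0.0961 -0.1903]
1.0 [0.1162 0.012  0.2039] [ 0.0005  0.1163 -0.2042]
1.1 [0.1376 0.0142 0.2156] [ 0.0005  0.1377 -0.216 ]
1.15 [0.1487 0.0154 0.2207] [ 0.0005  0.1489 -0.2211]
1.2 [0.16   0.0165 0.2252] [ 0.0005  0.1603 -0.2256]
1.25 [0.1716 0.0177 0.2291] [ 0.0005  0.1719 -0.2295]
1.3 [0.1833 0.0189 0.2324] [ 0.0006  0.1836 -0.2329]
1.37 [0.2    0.0207 0.2361] [ 0.0006  0.2004 -0.2366]
```

{"fn": "step_arm", "kwargs": {"increments": [[[0,0,0],[0,0,0]],[[0,0,0],[0,0,0]]]}}

```text
time: 3.2
ee_pos: [0.4545, -0.1011, 0.087]
eef_rot: [0.67, 0.742, -0.0, -0.002]
ft_force: [0.9, -0.7, -0.2]
width: 0.0009
```

Run:
```python
from h import *
cam("wrist","w2"); c=cam("scene"); crop(c,130,100,300,240,4,"s2")
```

```text
(no output)
```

View pics/w2.png

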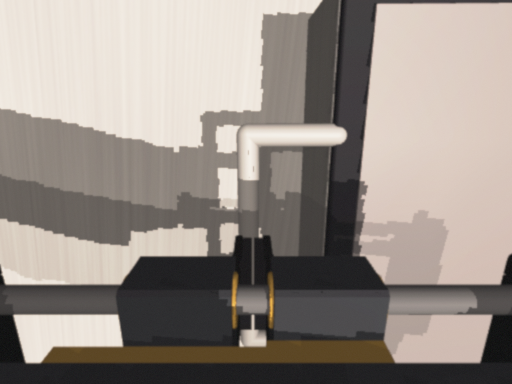

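View pics/s2.png

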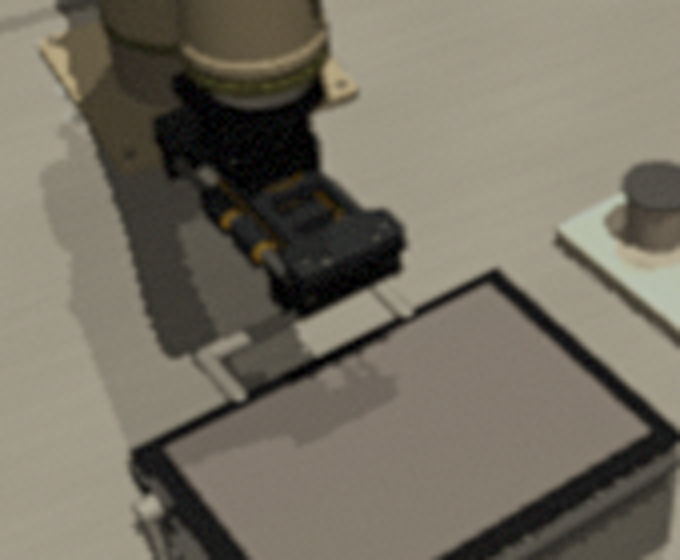

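Run:
```python
from h import *
s=r.read_state();print(s["ee_pos"])
c=cam("wrist");print("wrist tcp",proj(c,s["ee_pos"]),"gp",proj(c,s["ee_pos"]+[0,0,.019]))
for z in(.07,.085,.105,.125): print(z,proj(c,(.449,-.039,z)),proj(c,(.461,-.1704,z)), onz(c,248,133,z))
d=cam("scene");print(proj(d,s["ee_pos"]), [(proj(d,(.449,-.039,z))-[130,100])*4 for z in (.085,.105)])
print(r.read_state()["width"])
crop(d,130,100,300,240,4,"s3")
t=cam("top");crop(t,220,190,380,330,5,"t3");print((proj(t,s["ee_pos"])-[220,190])*5)
```

```text
[ 0.45443051 -0.10111909  0.08688225]
wrist tcp [253.5636891 230.6251446] gp [253.56421497 243.44627118]
0.07 [255.13060498 129.13853225] [252.77103473 307.08314551] [ 0.44474326 -0.04186526  0.07      ]
0.085 [255.24656983 131.71171677] [252.72281653 320.12235042] [ 0.44482084 -0.04018398  0.085     ]
0.105 [255.43069668 135.79737168] [252.64851781 340.21426787] [ 0.44492429 -0.03794226  0.105     ]
0.125 [255.65989648 140.88316615] [252.5597107  364.22955595] [ 0.44502773 -0.03570055  0.125     ]
[203.46969312 183.48384785] [array([370.55677836, 299.6565374 ]), array([368.75693836, 278.80184396])]
0.0003713497458013644
[387.82326469 257.91962946]
```

View pics/t3.png

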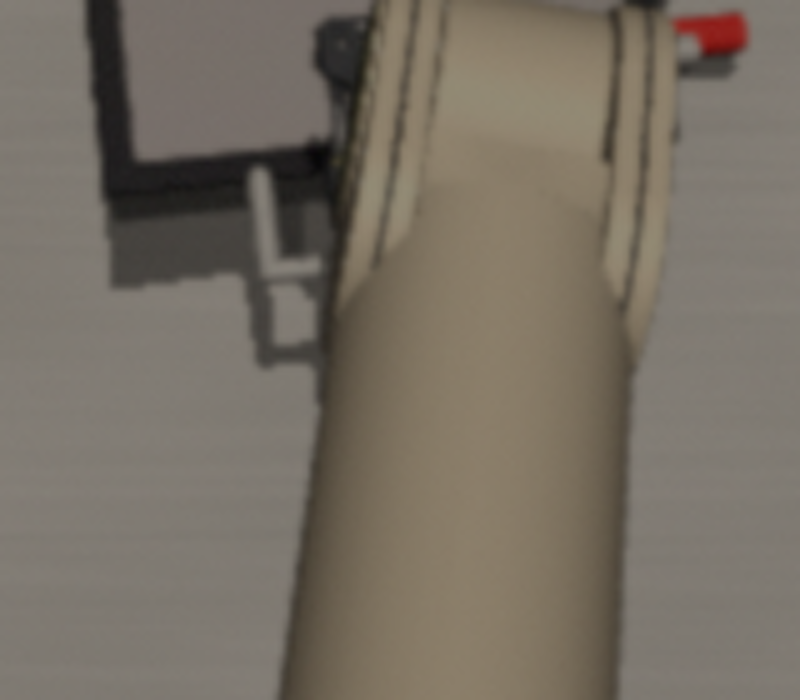

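Run:
```python
from h import *
d=cam("scene");crop(np and d,165,125,255,200,8,"s4")
w=cam("wrist");crop(w,180,160,330,380,3,"w4")
```

```text
(no output)
```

View pics/s4.png

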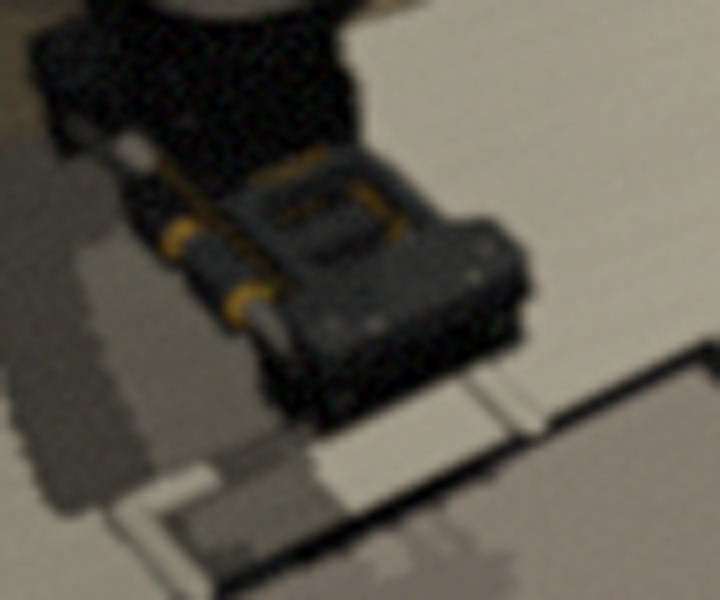

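View pics/w4.png

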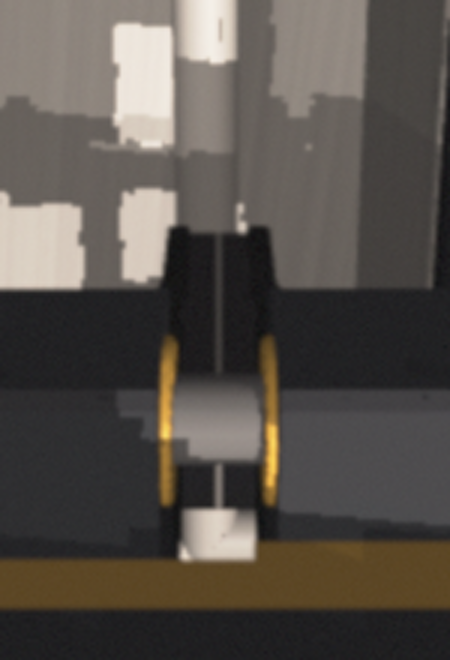

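The fingers shut fully (width ≈ 0), so the bar is not between them. In the wrist view the tips look higher than the reported TCP, probably just above the bar. I'll open, go lower and watch the force.

{"fn": "step_arm", "kwargs": {"increments": [[[0,0,0],[0,0,0]],[[0,0,0],[0,0,0]],[[0,0,0],[0,0,0]],[[0,0,0],[0,0,0]],[[0,0,0],[0,0,0]]], "hand": 0.1}}

```text
time: 4.05
ee_pos: [0.4544, -0.1011, 0.0868]
eef_rot: [0.67, 0.742, -0.0, -0.002]
ft_force: [-0.3, 0.3, -0.2]
width: 0.0322
```

{"fn": "step_arm", "kwargs": {"increments": [[[0,-0.002,0.006],[0,0,0]],[[0,-0.002,0.012],[0,0,0]],[[0,-0.002,0.018],[0,0,0]],[[0,-0.002,0.024],[0,0,0]]]}}

```text
time: 4.45
ee_pos: [0.4521, -0.1013, 0.0621]
eef_rot: [0.67, 0.742, -0.001, -0.002]
ft_force: [-0.1, 0.6, -0.9]
width: 0.0389
```

Run:
```python
from h import *
w=cam("wrist","w5");s=r.read_state();print(s["ft_force"],s["ee_pos"])
```

```text
[-1.4103957  -0.24103885 -0.95686297] [ 0.45164387 -0.10112549  0.06136609]
```

View pics/w5.png

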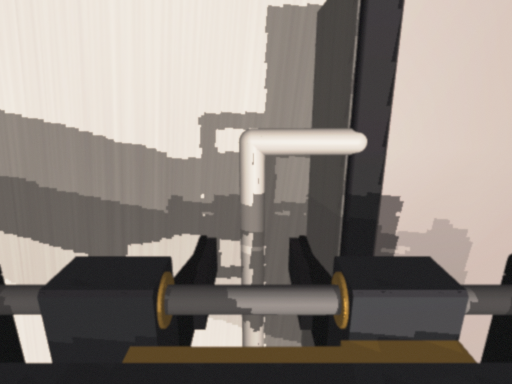

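{"fn": "step_arm", "kwargs": {"increments": [[[0,0,0.006],[0,0,0]],[[0,0,0.006],[0,0,0]],[[0,0,0.006],[0,0,0]],[[0,0,0.006],[0,0,0]],[[0,0,0.006],[0,0,0]]], "hand": 1}}

```text
time: 5.0
ee_pos: [0.452, -0.1012, 0.0556]
eef_rot: [0.67, 0.742, -0.001, -0.002]
ft_force: [0.6, -0.4, -1.1]
width: 0.011
```

{"fn": "step_arm", "kwargs": {"increments": [[[0,0,0],[0,0,0]]]}}

```text
time: 5.1
ee_pos: [0.452, -0.1011, 0.0556]
eef_rot: [0.67, 0.742, -0.001, -0.002]
ft_force: [0.6, -0.8, -3.2]
width: 0.0112
```

Run:
```python
from h import *
w=cam("wrist","w6");s=r.read_state();print(s["ft_force"],s["ee_pos"],s["width"])
```

```text
[ 1.01270325  0.023232   -1.7552737 ] [ 0.45198288 -0.10113731  0.05558847] 0.011257251846634193
```

View pics/w6.png

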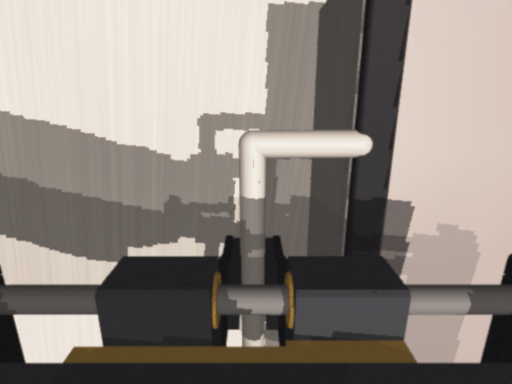

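Grasped: width 11 mm, and the wrist view shows the bar between the pads. The true pad centre is therefore about 30 mm behind where the stated TCP would put it. Next I raise the lid along the arc.

```bash
cat >> h.py <<'E'
G0=np.array([.452,-.1011,.0556])
def arc(ths):
    s=r.read_state();q=R.from_quat(s["eef_rot"]);d=s["ee_pos"]-G0
    th=np.arctan2(.005+d[2],.245-d[:2]@U)-np.arctan2(.005,.245)
    rad=np.hypot(.005+d[2],.245-d[:2]@U)
    print("th",th.round(4),"rad",rad.round(4),"F",s["ft_force"].round(1),"w",s["width"])
    for t in ths: print(round(t,3),q.inv().apply(G0+hp(t)-hp(0)-s["ee_pos"]).round(4))
E
python3 -c "
from h import *
arc([.05,.12,.2,.28,.36])"
```

```text
th -0.0 rad 0.2451 F [ 1.   0.  -1.8] w 0.011257251846634193
0.05 [ 0.0001  0.0005 -0.0123]
0.12 [ 0.0001  0.0023 -0.0293]
0.2 [ 0.0001  0.0057 -0.0486]
0.28 [ 0.0002  0.0107 -0.0676]
0.36 [ 0.0002  0.0172 -0.0861]
```

{"fn": "step_arm", "kwargs": {"increments": [[[0,0.0005,-0.012],[0,0,0]],[[0,0.002,-0.029],[0,0,0]],[[0,0.0055,-0.0485],[0,0,0]],[[0,0.0105,-0.0675],[0,0,0]],[[0,0.017,-0.086],[0,0,0]]]}}

```text
time: 5.65
ee_pos: [0.4687, -0.0994, 0.1421]
eef_rot: [0.67, 0.742, -0.001, -0.002]
ft_force: [3.5, -0.3, -7.2]
width: 0.0111
```

```bash
python3 -c "
from h import *
arc([.44,.52,.6,.68,.75])"
```

```text
th 0.3608 rad 0.2459 F [ 3.5 -0.3 -7.2] w 0.011073968913033208
0.44 [ 0.      0.0086 -0.0174]
0.52 [ 0.0001  0.0179 -0.0347]
0.6 [ 0.0001  0.0286 -0.0511]
0.68 [ 0.0001  0.0406 -0.0666]
0.75 [ 0.0002  0.052  -0.0794]
```

{"fn": "step_arm", "kwargs": {"increments": [[[0,0.0085,-0.0175],[0,0,0]],[[0,0.018,-0.0345],[0,0,0]],[[0,0.0285,-0.051],[0,0,0]],[[0,0.0405,-0.0665],[0,0,0]],[[0,0.052,-0.0795],[0,0,0]]]}}

```text
time: 6.15
ee_pos: [0.5175, -0.094, 0.222]
eef_rot: [0.67, 0.742, -0.003, -0.006]
ft_force: [-20.1, 1.0, 12.3]
width: 0.0114
```

```bash
python3 -c "
from h import *
arc([.82,.89,.95,1.01,1.06])"
```

```text
th 0.7428 rad 0.2479 F [-20.1   1.   12.3] w 0.011386766906691178
0.82 [-0.0002  0.0155 -0.0113]
0.89 [-0.0002  0.0286 -0.0225]
0.95 [-0.0001  0.0403 -0.0313]
1.01 [-0.      0.0526 -0.0394]
1.06 [ 0.      0.0632 -0.0456]
```

Run:
```python
from h import *
w=cam("wrist","w7");d=cam("scene");crop(d,130,90,300,240,4,"s7");s=r.read_state();print(s["ft_force"],s["ee_pos"],s["width"],s["eef_rot"],s["joint_positions"])
```

```text
[-22.20917073   2.86206292  20.37762752] [ 0.5189587  -0.09409615  0.22325643] 0.011158169917994704 [ 0.67002584  0.74232016 -0.00213403 -0.00464849] [-0.65318276  0.11540353  0.8191171   1.69466489 -0.08726295  1.37881611
  0.28244309]
```

View pics/w7.png

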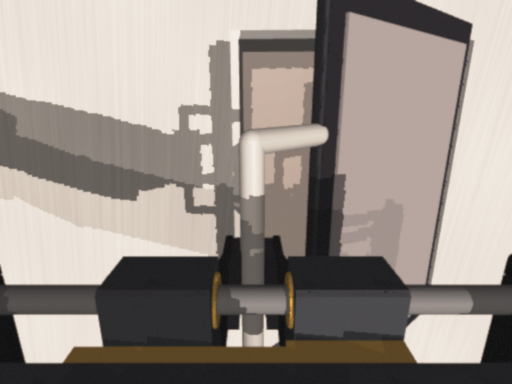

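View pics/s7.png

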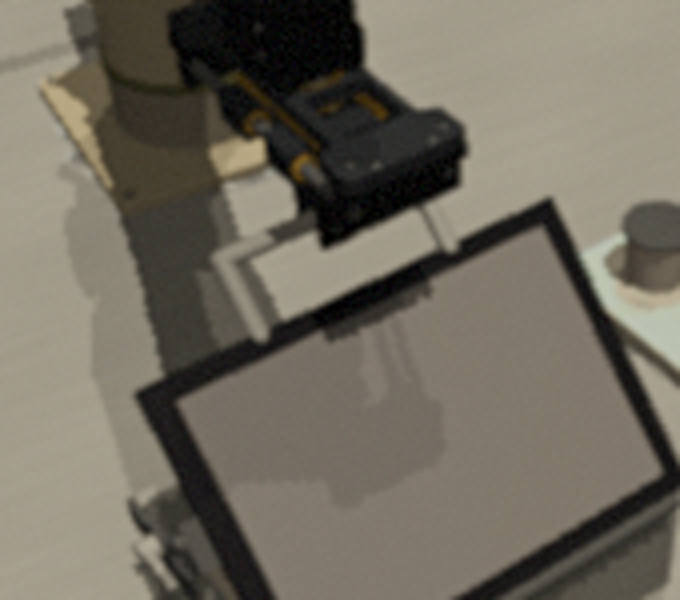

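```bash
sed -i 's/^G0=.*/G0=np.array([.452,-.1011,.0605])/' h.py; python3 -c "
from h import *
arc([.75,.8,.85,.9,.95])"
```

```text
th 0.7363 rad 0.2444 F [-22.2   2.9  20.4] w 0.011158169917994704
0.75 [-0.0001  0.0018 -0.0029]
0.8 [-0.      0.0105 -0.0116]
0.85 [ 0.      0.0196 -0.0198]
0.9 [ 0.      0.029  -0.0275]
0.95 [ 0.0001  0.0389 -0.0348]
```

{"fn": "step_arm", "kwargs": {"increments": [[[0,0.0005,-0.0045],[0,0,0]],[[0,0.009,-0.013],[0,0,0]],[[0,0.018,-0.021],[0,0,0]],[[0,0.0275,-0.029],[0,0,0]]]}}

```text
time: 6.65
ee_pos: [0.5466, -0.0907, 0.2513]
eef_rot: [0.67, 0.743, -0.003, -0.005]
ft_force: [4.3, 0.8, -10.4]
width: 0.0114
```

```bash
python3 -c "
from h import *
arc([.95,1.0,1.05,1.08,1.1])"
```

```text
th 0.8971 rad 0.2466 F [  4.3   0.8 -10.4] w 0.011367704918081775
0.95 [-0.0005  0.0114 -0.0065]
1.0 [-0.0005  0.0216 -0.0133]
1.05 [-0.0005  0.0321 -0.0195]
1.08 [-0.0005  0.0386 -0.023 ]
1.1 [-0.0005  0.0429 -0.0253]
```

{"fn": "step_arm", "kwargs": {"increments": [[[0,0.0112,-0.007],[0,0,0]],[[0,0.0213,-0.0137],[0,0,0]],[[0,0.032,-0.02],[0,0,0]],[[0,0.0385,-0.0235],[0,0,0]],[[0,0.0428,-0.0257],[0,0,0]]]}}

```text
time: 7.15
ee_pos: [0.5889, -0.0864, 0.2772]
eef_rot: [0.67, 0.742, -0.003, -0.006]
ft_force: [-4.9, 1.2, 5.4]
width: 0.0115
```

```bash
python3 -c "
from h import *
arc([1.1,1.11,1.12,1.13,1.14,1.15])
d=cam('scene');crop(d,120,80,300,230,4,'s8')"
```

```text
th 1.0998 rad 0.2463 F [-4.9  1.2  5.4] w 0.011523814534772673
1.1 [-0.0005  0.0006  0.0011]
1.11 [-0.0005  0.0028  0.    ]
1.12 [-0.0005  0.005  -0.001 ]
1.13 [-0.0005  0.0072 -0.0021]
1.14 [-0.0005  0.0095 -0.0031]
1.15 [-0.0005  0.0117 -0.0041]
```

View pics/s8.png

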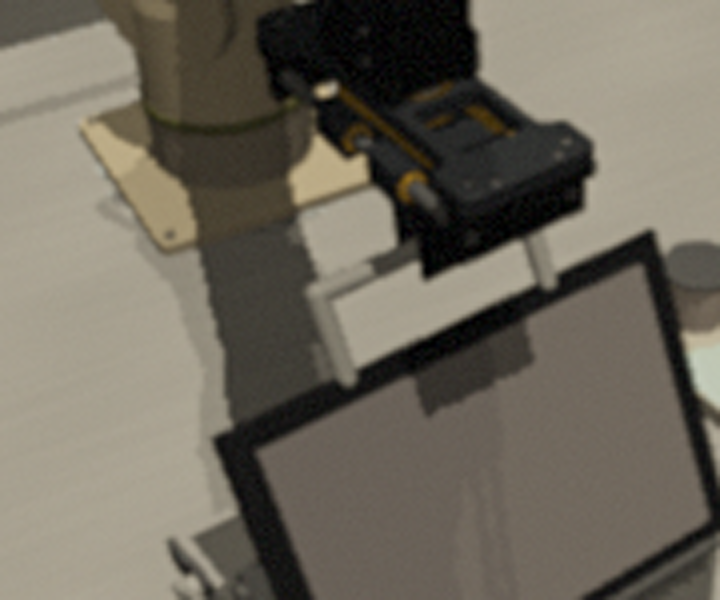

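{"fn": "step_arm", "kwargs": {"increments": [[[0,0.0022,-0.0013],[0,0,0]],[[0,0.0044,-0.0024],[0,0,0]],[[0,0.0066,-0.0035],[0,0,0]]]}}

```text
time: 7.5
ee_pos: [0.5958, -0.0858, 0.2807]
eef_rot: [0.67, 0.742, -0.003, -0.006]
ft_force: [-2.5, 0.0, -2.5]
width: 0.011
```

```bash
cat >> h.py <<'E'
def cr(st=.008,n=5):
    s=r.read_state();q=R.from_quat(s["eef_rot"]);d=s["ee_pos"]-G0
    x,z=.245-d[:2]@U,.005+d[2]; a=np.arctan2(z,x)
    f=s["ft_force"];fh=f[:2]@U
    print("th",(a-.0204).round(4),"rad",np.hypot(x,z).round(4),"Ftan",(fh*np.sin(a)+f[2]*np.cos(a)).round(1),"Frad_out",(-fh*np.cos(a)+f[2]*np.sin(a)).round(1),"w",s["width"].__round__(4),"t",s["time"])
    rr=np.hypot(x,z)
    for k in range(1,n+1):
        b=a+st*k; h=rr*(np.cos(a)-np.cos(b)); print(round(st*k,3),q.inv().apply([U[0]*h,U[1]*h,rr*(np.sin(b)-np.sin(a))]).round(4))
E
python3 -c "
from h import *
cr()"
```

```text
th 1.1311 rad 0.2465 Ftan -3.3 Frad_out -1.3 w 0.011 t 7.5
0.008 [ 0.      0.0018 -0.0008]
0.016 [ 0.      0.0036 -0.0016]
0.024 [ 0.      0.0054 -0.0024]
0.032 [ 0.      0.0072 -0.0032]
0.04 [ 0.      0.009  -0.0039]
```

{"fn": "step_arm", "kwargs": {"increments": [[[0,0.0018,-0.0008],[0,0,0]],[[0,0.0036,-0.0016],[0,0,0]]]}}

```text
time: 7.7
ee_pos: [0.5994, -0.0854, 0.2823]
eef_rot: [0.67, 0.742, -0.003, -0.006]
ft_force: [-2.9, -0.3, -0.6]
width: 0.0115
```

```bash
python3 -c "
from h import *
cr()"
```

```text
th 1.1472 rad 0.2466 Ftan -2.9 Frad_out 0.6 w 0.0115 t 7.7
0.008 [ 0.      0.0018 -0.0008]
0.016 [ 0.      0.0036 -0.0016]
0.024 [ 0.      0.0054 -0.0023]
0.032 [ 0.      0.0073 -0.0031]
0.04 [ 0.      0.0091 -0.0038]
```

{"fn": "step_arm", "kwargs": {"increments": [[[0,0.0018,-0.0008],[0,0,0]],[[0,0.0036,-0.0016],[0,0,0]]]}}

```text
time: 7.9
ee_pos: [0.6032, -0.085, 0.2839]
eef_rot: [0.67, 0.742, -0.003, -0.006]
ft_force: [-1.4, 0.2, 0.2]
width: 0.011
```

```bash
python3 -c "
from h import *
cr()"
```

```text
th 1.1638 rad 0.2466 Ftan -1.2 Frad_out 0.7 w 0.011 t 7.9
0.008 [ 0.      0.0018 -0.0008]
0.016 [ 0.      0.0036 -0.0015]
0.024 [ 0.      0.0055 -0.0022]
0.032 [ 0.      0.0073 -0.003 ]
0.04 [ 0.      0.0092 -0.0037]
```

{"fn": "step_arm", "kwargs": {"increments": [[[0,0.0018,-0.0008],[0,0,0]],[[0,0.0036,-0.0015],[0,0,0]]]}}

```text
time: 8.1
ee_pos: [0.6069, -0.0846, 0.2855]
eef_rot: [0.67, 0.742, -0.003, -0.006]
ft_force: [-2.2, 0.8, 0.1]
width: 0.0114
```

```bash
python3 -c "
from h import *
cr()
d=cam('scene');crop(d,130,160,290,280,5,'s9')"
```

```text
th 1.1805 rad 0.2467 Ftan -2.0 Frad_out 0.8 w 0.0114 t 8.1
0.008 [ 0.      0.0018 -0.0007]
0.016 [ 0.      0.0037 -0.0014]
0.024 [ 0.      0.0055 -0.0021]
0.032 [ 0.      0.0074 -0.0028]
0.04 [ 0.      0.0092 -0.0035]
```

View pics/s9.png

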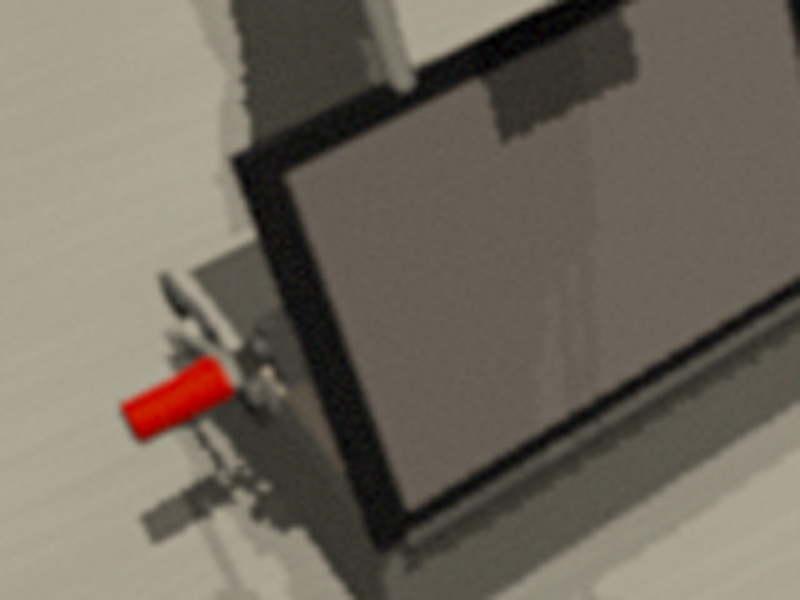

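```bash
cat >> h.py <<'E'
C0=np.array([.598,-.089,0]);UX=np.array([*U,0]);UY=np.array([-U[1],U[0],0])
def onchesty(c,u,v,y):
    o,d=ray(c,u,v);t=(y-(o-C0)@UY)/(d@UY);p=o+d*t; return np.array([(p-C0)@UX,(p-C0)@UY,p[2]])
def red(c):
    m=cv2.inRange(cv2.cvtColor(c["pixels"],cv2.COLOR_BGR2HSV),(0,180,60),(4,255,255))
    n,l,st,ce=cv2.connectedComponentsWithStats(m); i=1+np.argmax(st[1:,4]); return ce[i],st[i]
E
python3 - <<'E'
from h import *
d=cam("scene");p,st=red(d);print(p,st)
e2=onchesty(d,*p,-.186);print("knob now",e2)
e1=onchesty(d,165.3,256.7,-.186);print("knob shut",e1)
for th in (1.18,):
    t=np.array([.1-.11*np.cos(th),.1+.11*np.sin(th)]);print("top",t,np.linalg.norm(t-e2[[0,2]]))
    t0=np.array([-.01,.1]);print("dist shut",np.linalg.norm(t0-e1[[0,2]]))
a,b=e1[[0,2]],e2[[0,2]];m=(a+b)/2;h=np.linalg.norm(a-b)/2;n=np.array([-(b-a)[1],(b-a)[0]])/(2*h)
for sg in(1,-1):print("low",m+sg*n*np.sqrt(max(0,.0783**2-h*h)))
E
```

```text
[165.63690476 238.96428571] [155 231  21  17 168]
knob now [ 0.02978748 -0.186       0.16994364]
knob shut [-0.01673618 -0.186       0.04957989]
top [0.05809827 0.20170666] 0.0425486840658215
dist shut 0.050868101785630705
low [-0.03485218  0.12575535]
low [0.04790347 0.09376818]
```

{"fn": "step_arm", "kwargs": {"increments": [[[0,0.0018,-0.0007],[0,0,0]],[[0,0.0037,-0.0014],[0,0,0]]]}}

```text
time: 8.4
ee_pos: [0.611, -0.0841, 0.2871]
eef_rot: [0.67, 0.743, -0.003, -0.006]
ft_force: [-1.8, -0.2, 0.4]
width: 0.0113
```

```bash
python3 -c "
from h import *
cr()"
```

```text
th 1.1983 rad 0.2468 Ftan -1.5 Frad_out 1.0 w 0.0113 t 8.4
0.008 [ 0.      0.0018 -0.0007]
0.016 [ 0.      0.0037 -0.0014]
0.024 [ 0.      0.0056 -0.002 ]
0.032 [ 0.      0.0074 -0.0027]
0.04 [ 0.      0.0093 -0.0033]
```

{"fn": "step_arm", "kwargs": {"increments": [[[0,0.0018,-0.0007],[0,0,0]],[[0,0.0037,-0.0014],[0,0,0]]]}}

```text
time: 8.6
ee_pos: [0.6141, -0.0838, 0.2884]
eef_rot: [0.67, 0.742, -0.004, -0.006]
ft_force: [-9.1, 0.7, 0.5]
width: 0.0114
```

```bash
python3 -c "
from h import *
cr()"
```

```text
th 1.2119 rad 0.2469 Ftan -8.3 Frad_out 3.4 w 0.0114 t 8.6
0.008 [ 0.      0.0019 -0.0007]
0.016 [ 0.      0.0037 -0.0013]
0.024 [ 0.      0.0056 -0.002 ]
0.032 [ 0.      0.0075 -0.0026]
0.04 [ 0.      0.0093 -0.0032]
```

{"fn": "step_arm", "kwargs": {"increments": [[[0,0.0012,-0.0005],[0,0,0]]]}}

```text
time: 8.7
ee_pos: [0.6144, -0.0838, 0.2886]
eef_rot: [0.67, 0.742, -0.004, -0.008]
ft_force: [-8.6, 0.4, -0.9]
width: 0.0115
```

```bash
python3 -c "
from h import *
cr(.002,3)
d=cam('scene');crop(d,130,160,290,280,5,'s10')"
```

```text
th 1.2133 rad 0.247 Ftan -8.3 Frad_out 2.0 w 0.0115 t 8.7
0.002 [ 0.      0.0005 -0.0002]
0.004 [ 0.      0.0009 -0.0003]
0.006 [ 0.      0.0014 -0.0005]
```

View pics/s10.png

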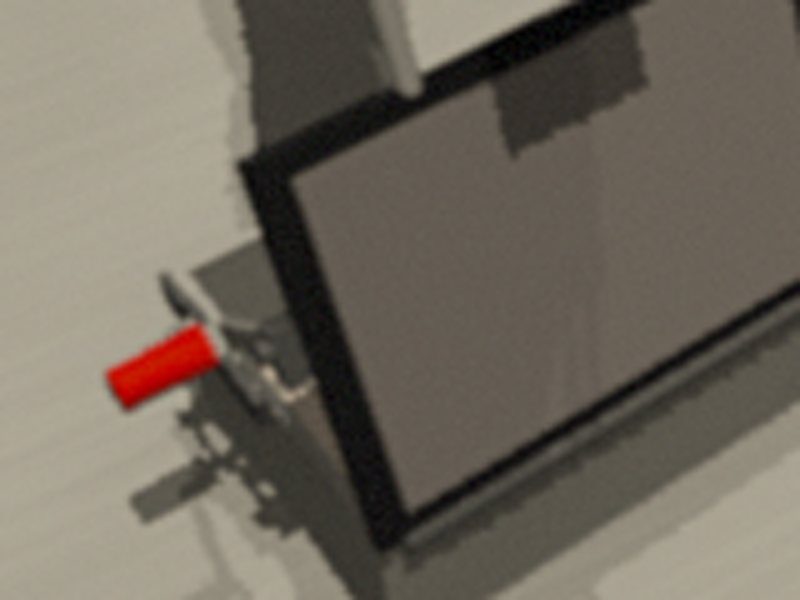

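{"fn": "step_arm", "kwargs": {"increments": [[[0,0.0015,-0.0006],[0,0,0]]]}}

```text
time: 8.85
ee_pos: [0.6147, -0.0837, 0.2887]
eef_rot: [0.67, 0.742, -0.005, -0.009]
ft_force: [-9.8, -0.3, 0.2]
width: 0.0111
```

```bash
python3 -c "
from h import *
cr(.002,3)
d=cam('scene');print(red(d));crop(d,130,160,290,280,5,'s11')"
```

```text
th 1.2147 rad 0.247 Ftan -9.1 Frad_out 3.4 w 0.0111 t 8.85
0.002 [ 0.      0.0005 -0.0002]
0.004 [ 0.      0.0009 -0.0003]
0.006 [ 0.      0.0014 -0.0005]
(array([162.43352601, 232.89595376]), array([152, 225,  22,  16, 173], dtype=int32))
```

View pics/s11.png

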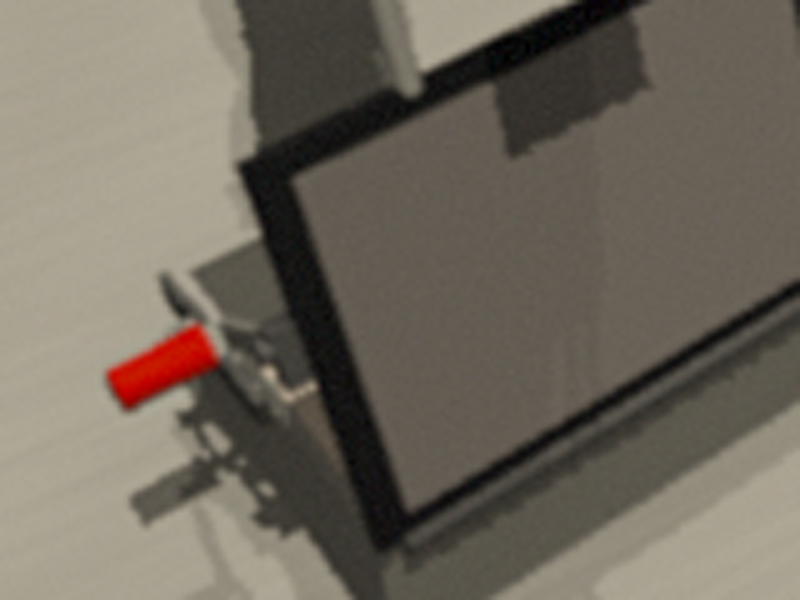

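```bash
python3 -c "
from h import *
d=cam('scene')
a=onchesty(d,165.637,238.964,-.186);b=onchesty(d,162.43,232.90,-.186);print(a,b,b-a,np.linalg.norm(b-a))"
```

```text
[ 0.02978881 -0.186       0.16994606] [ 0.01850092 -0.186       0.17913286] [-0.0112879   0.          0.00918679] 0.014553822063173844
```

{"fn": "step_arm", "kwargs": {"increments": [[[0,-0.001,0.0003],[0,0,0]],[[0,-0.002,0.0006],[0,0,0]]]}}

```text
time: 9.15
ee_pos: [0.6127, -0.0839, 0.288]
eef_rot: [0.67, 0.742, -0.005, -0.009]
ft_force: [-2.3, 0.5, -0.9]
width: 0.0114
```

```bash
python3 -c "
from h import *
cr(.002,1)
d=cam('scene');print(red(d))"
```

```text
th 1.2061 rad 0.247 Ftan -2.4 Frad_out -0.1 w 0.0114 t 9.15
0.002 [ 0.      0.0005 -0.0002]
(array([162.06976744, 232.81395349]), array([152, 225,  22,  16, 172], dtype=int32))
```

{"fn": "step_arm", "kwargs": {"increments": [[[0,-0.0009,0.0003],[0,0,0]],[[0,-0.0018,0.0006],[0,0,0]]]}}

```text
time: 9.4
ee_pos: [0.6113, -0.084, 0.2875]
eef_rot: [0.67, 0.742, -0.005, -0.008]
ft_force: [-0.2, -0.5, -1.4]
width: 0.0113
```

```bash
python3 -c "
from h import *
cr(.002,1)
d=cam('scene');print(red(d))"
```

```text
th 1.2002 rad 0.247 Ftan -0.7 Frad_out -1.2 w 0.0113 t 9.4
0.002 [ 0.      0.0005 -0.0002]
(array([161.78612717, 232.24277457]), array([151, 224,  22,  17, 173], dtype=int32))
```

The knob rose further as the lid came back 4 mm, and the force fell to about 0, so the stay has snapped over and locked. I'll release and rise.

{"fn": "step_arm", "kwargs": {"increments": [[[0,0,0],[0,0,0]],[[0,0,0],[0,0,0]],[[0,0,0],[0,0,0]],[[0,0,0],[0,0,0]]], "hand": 0.1}}

```text
time: 9.85
ee_pos: [0.6114, -0.084, 0.2876]
eef_rot: [0.67, 0.742, -0.005, -0.008]
ft_force: [-0.4, -0.5, -0.4]
width: 0.0343
```

{"fn": "step_arm", "kwargs": {"increments": [[[0,0,-0.03],[0,0,0]],[[0,0,-0.06],[0,0,0]],[[0,0,-0.09],[0,0,0]],[[0,-0.04,-0.11],[0,0,0]]]}}

```text
time: 10.25
ee_pos: [0.5763, -0.0864, 0.397]
eef_rot: [0.669, 0.743, -0.008, -0.008]
ft_force: [0.6, 1.8, 0.8]
width: 0.0393
```

Run:
```python
from h import *
d=cam("scene","s12");print(red(d))
print(go((.46,.1,.33),95.9),go((.42,.319,.2),95.9))
print(r.read_state()["joint_positions"])
```

```text
(array([161.78857143, 232.29142857]), array([151, 224,  22,  17, 175], dtype=int32))
(array([ 0.2011, -0.0902,  0.0751]), array([-0.0098, -0.015 , -1.5749])) (array([ 0.4225, -0.1063,  0.2061]), array([-0.0098, -0.015 , -1.5749]))
[-0.54641105  0.27685985  0.84657358  1.19035501 -0.20785674  1.77696845
  0.33985126]
```

View pics/s12.png

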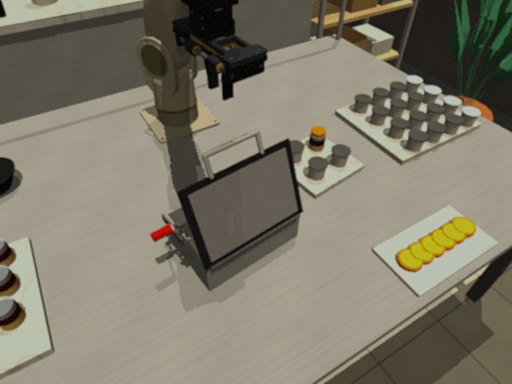

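The lid stands up on its own, with the knob unchanged at (162,232). I'm heading to the jar.

{"fn": "step_arm", "kwargs": {"increments": [[[0.2,-0.09,0.075],[-0.01,-0.015,-1.575]],[[0.2,-0.09,0.075],[-0.01,-0.015,-1.575]],[[0.2,-0.09,0.075],[-0.01,-0.015,-1.575]],[[0.2,-0.09,0.075],[-0.01,-0.015,-1.575]],[[0.2,-0.09,0.075],[-0.01,-0.015,-1.575]]], "hand": -0.6}}

```text
time: 10.8
ee_pos: [0.458, 0.1021, 0.3294]
eef_rot: [0.347, 0.938, -0.002, -0.005]
ft_force: [0.8, -0.6, -0.4]
width: 0.067
```

Run:
```python
from h import *
print(go((.42,.319,.2),95.9))
print(r.read_state()["joint_positions"])
```

```text
(array([0.169 , 0.141 , 0.1297]), array([-0.0041, -0.0106, -0.8114]))
[-0.93592406 -0.08765461  0.58387347  1.62427974  0.04521487  1.60107157
  0.5094169 ]
```

{"fn": "step_arm", "kwargs": {"increments": [[[0.169,0.141,0.13],[-0.004,-0.0106,-0.811]],[[0.169,0.141,0.13],[-0.004,-0.0106,-0.811]],[[0.169,0.141,0.13],[-0.004,-0.0106,-0.811]],[[0.169,0.141,0.13],[-0.004,-0.0106,-0.811]],[[0.169,0.141,0.13],[-0.004,-0.0106,-0.811]]]}}

```text
time: 11.3
ee_pos: [0.4209, 0.313, 0.2036]
eef_rot: [-0.019, 1.0, 0.0, -0.0]
ft_force: [1.2, 0.5, 0.2]
width: 0.0693
```

Run:
```python
from h import *
w=cam("wrist","w13"); s=r.read_state()
print(go((.4215,.319,.2),95.9), s["joint_positions"])
```

```text
(array([-0.0053, -0.0006, -0.0013]), array([-0.0015, -0.0051, -0.0477])) [-1.12209634  0.10353297  0.41297029  1.72880731 -0.04464376  1.32315215
  0.9261504 ]
```

View pics/w13.png

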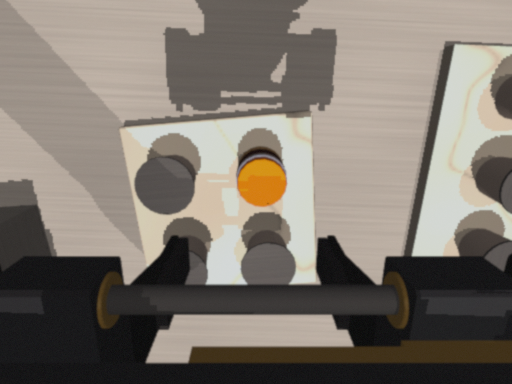

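Run:
```python
from h import *
w=cam("wrist");t=cam("top")
for n,c in(("w",w),("t",t)):
    m=cv2.inRange(cv2.cvtColor(c["pixels"],cv2.COLOR_BGR2HSV),(8,180,100),(20,255,255))
    k,l,st,ce=cv2.connectedComponentsWithStats(m)
    for i in range(1,k):
        if st[i][4]>100: print(n,st[i],ce[i],onz(c,*ce[i],.09))
s=r.read_state();print(proj(w,s["ee_pos"]),s["ee_pos"],proj(w,s["ee_pos"]+[0,0,.028]))
for p in((165,185),(268,265)):print(onz(w,*p,.073))
```

```text
w [ 231  164   49   49 1830] [254.9431694  187.94043716] [0.41762448 0.32208252 0.09      ]
[241.94785246 237.26330749] [0.41932569 0.31329066 0.20217263] [240.32421782 258.11708373]
[0.42431052 0.2316041  0.073     ]
[0.50859315 0.3416645  0.073     ]
```

Run:
```python
from h import *
print(go((.4205,.3205,.09),95.9))
```

```text
(array([-0.0018,  0.0075,  0.1121]), array([-0.0031, -0.0033, -0.0662]))
```

{"fn": "step_arm", "kwargs": {"increments": [[[-0.002,0.0075,0.04],[-0.003,-0.003,-0.066]],[[-0.002,0.0075,0.08],[-0.003,-0.003,-0.066]],[[-0.002,0.0075,0.112],[-0.003,-0.003,-0.066]],[[-0.002,0.0075,0.112],[-0.003,-0.003,-0.066]]]}}

```text
time: 11.85
ee_pos: [0.4194, 0.3178, 0.0872]
eef_rot: [-0.05, 0.999, -0.002, -0.002]
ft_force: [0.3, -0.7, 0.2]
width: 0.0697
```

Run:
```python
from h import *
w=cam("wrist","w14");s=r.read_state()
m=cv2.inRange(cv2.cvtColor(w["pixels"],cv2.COLOR_BGR2HSV),(8,180,60),(20,255,255))
k,l,st,ce=cv2.connectedComponentsWithStats(m)
for i in range(1,k):
    if st[i][4]>300: print(st[i],ce[i],onz(w,*ce[i],.09))
print(proj(w,s["ee_pos"]),s["ee_pos"],s["width"],go((.4205,.3205,.018),95.9))
```

```text
[ 222  194   74   73 3404] [257.3592832  225.67567568] [0.41424016 0.32088562 0.09      ]
[253.29761711 234.58203298] [0.42061718 0.31896538 0.08983903] 0.06936516822188186 (array([-0.0002,  0.0017,  0.0718]), array([-0.002 , -0.0019, -0.0024]))
```

View pics/w14.png

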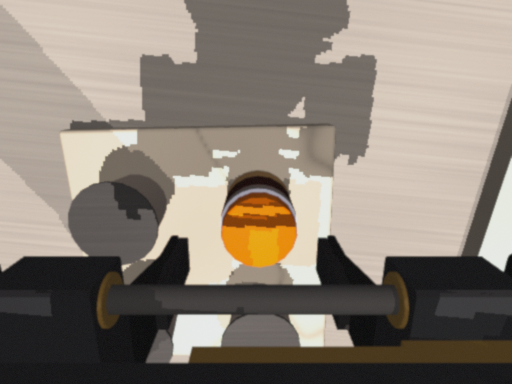

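{"fn": "step_arm", "kwargs": {"increments": [[[0.002,0.0015,0.03],[-0.002,-0.002,0]],[[0.002,0.0015,0.055],[-0.002,-0.002,0]],[[0.002,0.0015,0.071],[-0.002,-0.002,0]],[[0.002,0.0015,0.071],[-0.002,-0.002,0]]]}}

```text
time: 12.3
ee_pos: [0.4189, 0.3199, 0.0196]
eef_rot: [-0.05, 0.999, -0.0, 0.0]
ft_force: [-0.0, 0.4, 0.3]
width: 0.0695
```

Run:
```python
from h import *
w=cam("wrist","w15");s=r.read_state();print(s["ft_force"],s["ee_pos"])
```

```text
[0.76201169 0.47057104 1.83280246] [0.41944856 0.32047318 0.02064468]
```

View pics/w15.png

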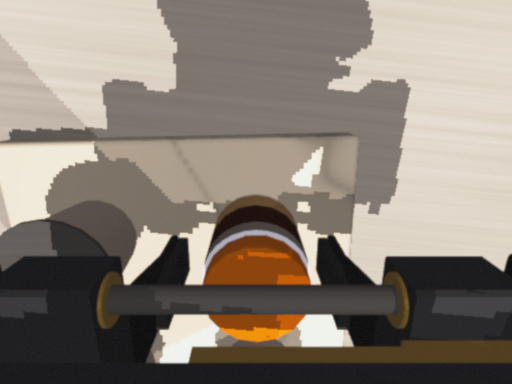

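{"fn": "step_arm", "kwargs": {"increments": [[[0,0,0.002],[0,0,0]],[[0,0,0.002],[0,0,0]],[[0,0,0.002],[0,0,0]],[[0,0,0.002],[0,0,0]]], "hand": 1, "grip_force": 15}}

```text
time: 12.75
ee_pos: [0.42, 0.321, 0.0197]
eef_rot: [-0.05, 0.999, 0.001, 0.001]
ft_force: [-1.1, -0.2, 7.4]
width: 0.0516
```

{"fn": "step_arm", "kwargs": {"increments": [[[0,0,-0.005],[0,0,0]],[[0,0,-0.02],[0,0,0]],[[0,0,-0.05],[0,0,0]]]}}

```text
time: 13.05
ee_pos: [0.4185, 0.3196, 0.0686]
eef_rot: [-0.05, 0.999, -0.0, -0.0]
ft_force: [-0.0, 0.2, -2.0]
width: 0.0515
```

Run:
```python
from h import *
w=cam("wrist","w16");s=r.read_state();print(s["ft_force"],s["ee_pos"],s["width"])
P=C0-.04*UX;print(P,go((P[0],P[1]+.08,.22),95.9),go((.46,.18,.24),95.9))
```

```text
[4.13167011 1.65865138 3.60314643] [0.42129974 0.32172817 0.07459971] 0.05176744297755403
[ 0.558212 -0.093112  0.      ] (array([-0.1039, -0.3461, -0.1464]), array([ 0.0044,  0.0053, -0.004 ])) (array([-0.0254, -0.1441, -0.1659]), array([ 0.0044,  0.0053, -0.004 ]))
```

View pics/w16.png

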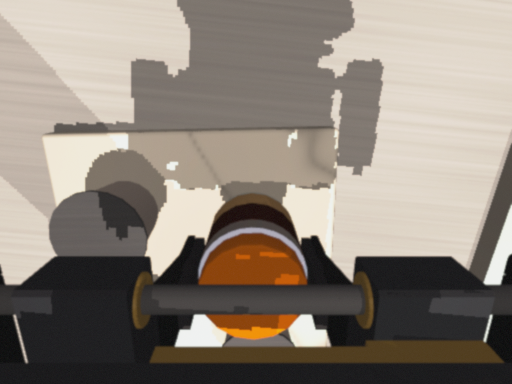

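{"fn": "step_arm", "kwargs": {"increments": [[[0,0,-0.05],[0,0,0]],[[-0.01,-0.05,-0.09],[0,0,0]],[[-0.02,-0.1,-0.12],[0,0,0]],[[-0.025,-0.145,-0.13],[0,0,0]],[[-0.04,-0.19,-0.13],[0,0,0]]]}}

```text
time: 13.6
ee_pos: [0.4733, 0.1519, 0.2043]
eef_rot: [-0.05, 0.999, 0.004, 0.004]
ft_force: [0.6, 0.7, -1.4]
width: 0.0519
```

Run:
```python
from h import *
P=C0-.048*UX;s=r.read_state();print(s["ft_force"],s["width"],P,go((P[0]-.01,P[1]+.05,.18),95.9),go((P[0],P[1],.16),95.9))
```

```text
[ 0.58565111  0.67054001 -1.43333565] 0.051901449025273 [ 0.5502544 -0.0939344  0.       ] (array([-0.0469, -0.2017,  0.0233]), array([ 0.0066,  0.0079, -0.003 ])) (array([-0.0517, -0.2526,  0.043 ]), array([ 0.0066,  0.0079, -0.003 ]))
```

{"fn": "step_arm", "kwargs": {"increments": [[[-0.01,-0.045,0.005],[0.006,0.008,-0.003]],[[-0.021,-0.09,0.01],[0.006,0.008,-0.003]],[[-0.031,-0.135,0.015],[0.006,0.008,-0.003]],[[-0.042,-0.18,0.02],[0.006,0.008,-0.003]],[[-0.047,-0.205,0.023],[0.006,0.008,-0.003]]]}}

```text
time: 14.1
ee_pos: [0.5409, -0.0516, 0.1804]
eef_rot: [-0.05, 0.999, -0.0, 0.0]
ft_force: [0.8, 0.7, -1.5]
width: 0.0514
```

Run:
```python
from h import *
P=C0-.048*UX;s=r.read_state();print(s["ft_force"],s["width"],go((P[0],P[1],.15),95.9),go((P[0],P[1],.0067),95.9))
d=cam("scene");crop(d,120,60,320,240,4,"s17")
```

```text
[ 0.75644949  0.70682226 -1.51681354] 0.051432889474773584 (array([-0.0051, -0.043 ,  0.0304]), array([-0.0006,  0.0001, -0.0038])) (array([-0.0051, -0.043 ,  0.1737]), array([-0.0006,  0.0001, -0.0038]))
```

View pics/s17.png

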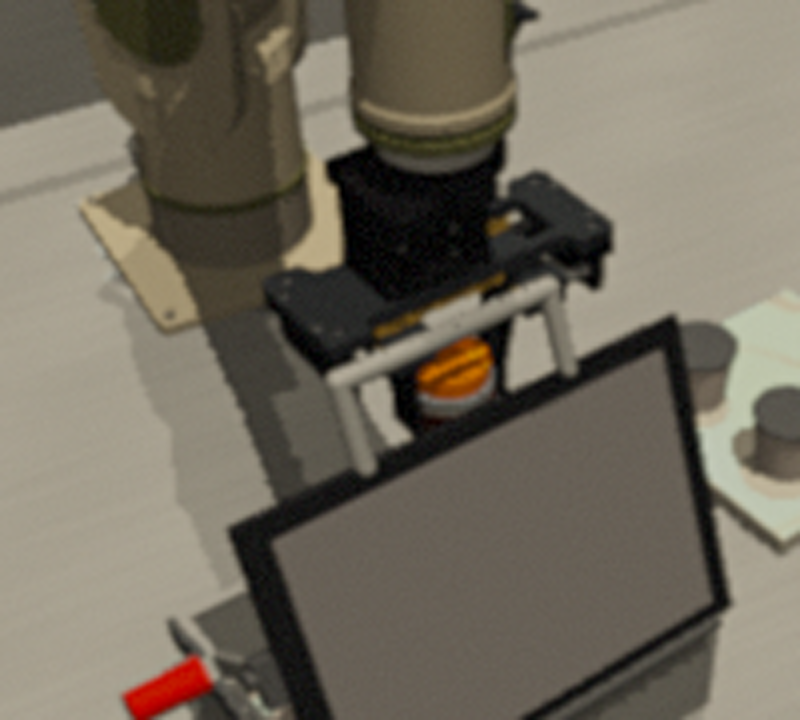

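{"fn": "step_arm", "kwargs": {"increments": [[[-0.005,-0.043,0.03],[0,0,-0.004]],[[-0.005,-0.043,0.065],[0,0,-0.004]],[[-0.005,-0.043,0.1],[0,0,-0.004]],[[-0.005,-0.043,0.135],[0,0,-0.004]],[[-0.005,-0.043,0.15],[0,0,-0.004]]]}}

```text
time: 14.65
ee_pos: [0.548, -0.097, 0.0273]
eef_rot: [-0.05, 0.999, -0.001, -0.002]
ft_force: [-0.4, 0.5, -2.1]
width: 0.0518
```

Run:
```python
from h import *
P=C0-.048*UX;s=r.read_state();print(s["ft_force"],s["width"],s["ee_pos"],go((P[0],P[1],.0067),95.9))
d=cam("scene");crop(d,120,60,320,240,4,"s18")
```

```text
[-0.39884084  0.48661112 -2.05385357] 0.05177430813128284 [ 0.54802528 -0.09698497  0.02726458] (array([-0.0026,  0.0028,  0.0205]), array([-0.0016, -0.0045, -0.0027]))
```

View pics/s18.png

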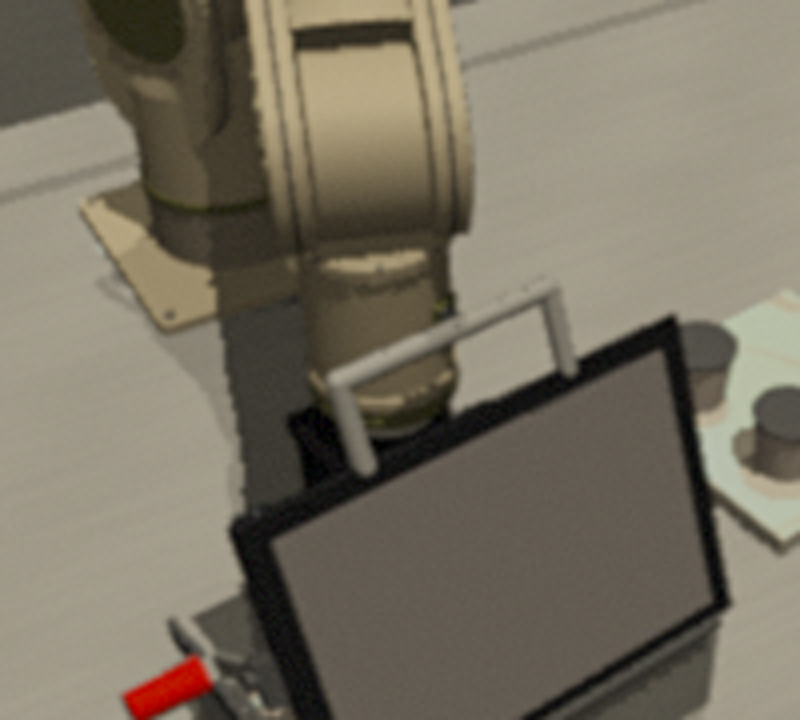

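{"fn": "step_arm", "kwargs": {"increments": [[[0,0,0.006],[0,0,0]],[[0,0,0.012],[0,0,0]],[[0,0,0.016],[0,0,0]],[[0,0,0.0175],[0,0,0]]]}}

```text
time: 15.1
ee_pos: [0.548, -0.0968, 0.0094]
eef_rot: [-0.05, 0.999, -0.001, -0.002]
ft_force: [0.2, 0.6, -1.4]
width: 0.0517
```

{"fn": "step_arm", "kwargs": {"increments": [[[0,0,0.001],[0,0,0]],[[0,0,0.002],[0,0,0]]]}}

```text
time: 15.3
ee_pos: [0.5484, -0.0968, 0.0079]
eef_rot: [-0.05, 0.999, -0.001, -0.002]
ft_force: [-0.2, -0.3, -2.1]
width: 0.0514
```

{"fn": "step_arm", "kwargs": {"increments": [[[0,0,0.0008],[0,0,0]],[[0,0,0.0016],[0,0,0]]]}}

```text
time: 15.5
ee_pos: [0.5486, -0.0969, 0.0067]
eef_rot: [-0.05, 0.999, -0.001, -0.002]
ft_force: [-5.4, 1.5, 13.3]
width: 0.0518
```

{"fn": "step_arm", "kwargs": {"increments": [[[0,0,-0.0006],[0,0,0]]]}}

```text
time: 15.6
ee_pos: [0.5487, -0.0969, 0.0075]
eef_rot: [-0.05, 0.999, -0.001, -0.002]
ft_force: [-0.7, 0.6, -1.9]
width: 0.0516
```

{"fn": "step_arm", "kwargs": {"increments": [[[0,0,0],[0,0,0]],[[0,0,0],[0,0,0]],[[0,0,0],[0,0,0]]], "hand": -0.6}}

```text
time: 15.9
ee_pos: [0.5488, -0.0969, 0.0076]
eef_rot: [-0.05, 0.999, -0.001, -0.001]
ft_force: [-0.4, 0.1, 1.0]
width: 0.0661
```

{"fn": "step_arm", "kwargs": {"increments": [[[0,0,-0.01],[0,0,0]],[[0,0,-0.04],[0,0,0]],[[0,0,-0.08],[0,0,0]],[[0,0,-0.12],[0,0,0]],[[0,0,-0.16],[0,0,0]]]}}

```text
time: 16.4
ee_pos: [0.549, -0.097, 0.1699]
eef_rot: [-0.05, 0.999, -0.001, -0.001]
ft_force: [0.4, -0.8, -0.1]
width: 0.0696
```

Run:
```python
from h import *
s=r.read_state();print(s["ft_force"],s["width"],s["ee_pos"],s["joint_positions"])
w=cam("wrist","w19");d=cam("scene");print(red(d))
```

```text
[ 0.44946955 -0.7764029  -0.07691371] 0.06962752648804013 [ 0.54902073 -0.09699182  0.16992904] [-0.59449035  0.23932246  0.80326885  1.70563116 -0.1771114   1.27443403
  1.91766325]
(array([161.84393064, 232.2716763 ]), array([151, 224,  22,  17, 173], dtype=int32))
```

View pics/w19.png

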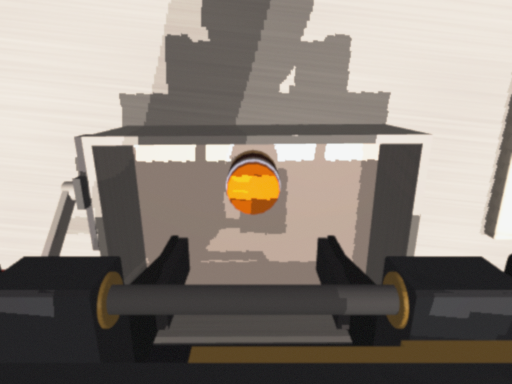

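The jar stands upright in the chest, with its cap at (253,185). The stay's lower pivot boss is visible at (70,188), so I can work out the stay's geometry.

Run:
```python
from h import *
w=cam("wrist");d=cam("scene")
p=onchesty(w,70,188,-.156);print("low",p)
for z in(.08,.09,.1):
    q=onz(w,70,188,z);print(z,(q-C0)@UX,(q-C0)@UY)
# theory: lid angle th -> top pivot ; low at z=zl, dist .1563
for th in(1.19,1.21,1.23):
    t=np.array([.1-.11*np.cos(th),.1+.11*np.sin(th)])
    for zl in(.08,.09):
        x=t[0]-np.sqrt(.1563**2-(t[1]-zl)**2); l=np.array([x,zl]);u=(t-l)/np.linalg.norm(t-l);n=np.array([-u[1],u[0]])
        e=(t+l)/2+.005*n; P=C0+UX*e[0]+UY*-.186+[0,0,e[1]]
        print(th,zl,"low",l.round(4),"elbow",e.round(4),"push dir",-n.round(3),"world",P.round(4),"px",proj(d,P).round(1), "lowpx",proj(w,C0+UX*l[0]-UY*.156+[0,0,zl]).round(0))
crop(d,130,190,200,250,10,"s20")
t=cam("top");crop(t,300,140,400,220,7,"t20")
```

```text
low [-0.05535582 -0.156       0.10364808]
0.08 -0.048529719635541535 -0.16972409135380243
0.09 -0.05141625480763294 -0.16392062241909414
0.1 -0.05430278997972435 -0.15811715348438585
1.19 0.08 low [-0.0384  0.08  ] elbow [0.0064 0.1442] push dir [ 0.781 -0.624] world [ 0.6235 -0.2734  0.1442] px [162.7 239.2] lowpx [ 87. 198.]
1.19 0.09 low [-0.0498  0.09  ] elbow [0.0011 0.1495] push dir [ 0.717 -0.697] world [ 0.6182 -0.2739  0.1495] px [161.2 236.2] lowpx [ 79. 190.]
1.21 0.08 low [-0.0354  0.08  ] elbow [0.009  0.1445] push dir [ 0.786 -0.618] world [ 0.626  -0.2731  0.1445] px [163.2 239.9] lowpx [ 87. 202.]
1.21 0.09 low [-0.0469  0.09  ] elbow [0.0035 0.1499] push dir [ 0.722 -0.691] world [ 0.6206 -0.2737  0.1499] px [161.7 236.8] lowpx [ 80. 193.]
1.23 0.08 low [-0.0323  0.08  ] elbow [0.0115 0.1449] push dir [ 0.791 -0.611] world [ 0.6286 -0.2728  0.1449] px [163.7 240.5] lowpx [ 88. 205.]
1.23 0.09 low [-0.044  0.09 ] elbow [0.006  0.1503] push dir [ 0.727 -0.686] world [ 0.623  -0.2734  0.1503] px [162.2 237.4] lowpx [ 80. 196.]
```

View pics/s20.png

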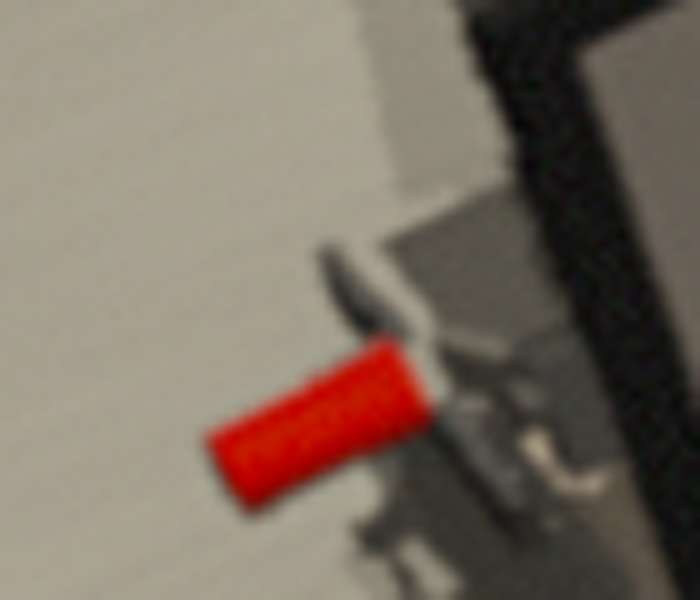

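View pics/t20.png

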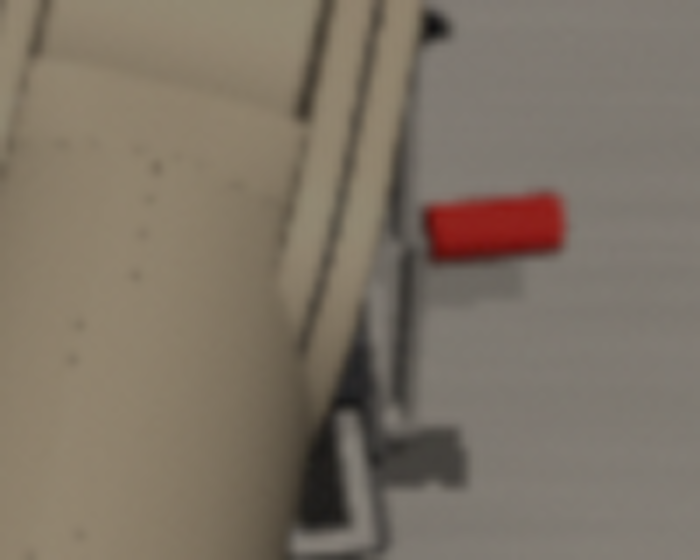

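Run:
```python
from h import *
t=cam("top");d=cam("scene")
pt,_=red(t);ps,_=red(d);print(pt,ps)
p,e=two(t,pt,d,ps);print(p,e,(p-C0)@UX,(p-C0)@UY)
for z in(.14,.15,.16,.17):
    q=onz(t,370.3,172.1,z);print(z,q,(q-C0)@UX,(q-C0)@UY)
```

```text
[370.16260163 172.19512195] [161.77906977 232.25581395]
[ 0.615368   -0.27108088  0.15837914] 0.0023049712445892476 -0.0014419604871867726 -0.18290127942401857
0.14 [ 0.62010072 -0.2773096   0.14      ] 0.0026253553992130994 -0.18958351470739593
0.15 [ 0.61747478 -0.27471663  0.15      ] 0.0002798953285294975 -0.1867343356510328
0.16 [ 0.61484885 -0.27212365  0.16      ] -0.0020655647421540906 -0.18388515659466956
0.17 [ 0.61222291 -0.26953067  0.17      ] -0.004411024812837793 -0.18103597753830636
```

```bash
cat >> h.py <<'E'
OFF=.028
def got(K,dist,tilt,az=95.9,off=OFF):
    "true tip at chest pt K minus dist along tool z, tilt rad outward in chest xz plane"
    s=r.read_state();q=R.from_quat(s["eef_rot"])
    y=UY; z=UX*np.sin(tilt)+np.array([0,0,-np.cos(tilt)]); x=np.cross(y,z)
    t=R.from_matrix(np.stack([x,y,z],1))
    P=C0+UX*K[0]+UY*K[1]+np.array([0,0,K[2]])-dist*z+off*z
    return P.round(4),q.inv().apply(P-s["ee_pos"]).round(4),(q.inv()*t).as_rotvec().round(4)
E
python3 - <<'E'
from h import *
print(got((-.08,-.12,.24),0,.4)); print(got((.002,-.192,.150),.05,.77))
E
```

```text
(array([ 0.5416, -0.2155,  0.2142]), array([ 0.0191, -0.1177, -0.0474]), array([-0.0017, -0.4047, -0.002 ]))
(array([ 0.6045, -0.2814,  0.1658]), array([-0.0371, -0.1895,  0.0008]), array([-0.0021, -0.7747, -0.0017]))
```

{"fn": "step_arm", "kwargs": {"increments": [[[0.019,-0.03,-0.03],[-0.002,-0.15,-0.002]],[[0.019,-0.075,-0.047],[-0.002,-0.3,-0.002]],[[0.019,-0.118,-0.047],[-0.002,-0.405,-0.002]],[[0.019,-0.15,-0.04],[-0.002,-0.55,-0.002]],[[0,-0.185,-0.03],[-0.002,-0.69,-0.002]]], "hand": 1}}

```text
time: 17.25
ee_pos: [0.5594, -0.2748, 0.1988]
eef_rot: [-0.046, 0.946, 0.019, 0.322]
ft_force: [1.4, 2.5, 0.9]
width: 0.0375
```

Run:
```python
from h import *
s=r.read_state();print(s["joint_positions"],s["ee_pos"],s["ft_force"])
print(got((.002,-.192,.150),.05,.77))
w=cam("wrist","w21");s=r.read_state();print(proj(w,s["ee_pos"]));d=cam("scene");crop(d,120,80,280,240,4,"s21");t=cam("top");crop(t,270,120,410,260,4,"t21")
print((proj(d,s["ee_pos"])-[120,80])*4,(proj(t,s["ee_pos"])-[270,120])*4)
```

```text
[-0.67275529 -0.24336057  1.22395429  2.05277802 -0.29155916  0.67756823
  2.4527813 ] [ 0.55936537 -0.27483749  0.19882409] [1.41388126 2.50832589 0.88499611]
(array([ 0.6045, -0.2814,  0.1658]), array([-0.015 , -0.0112,  0.0531]), array([ 0.0031, -0.1138, -0.0064]))
[240.91262012 222.96330917]
[ 95.83216086 503.60475729] [438.23974591 290.36066422]
```

View pics/w21.png

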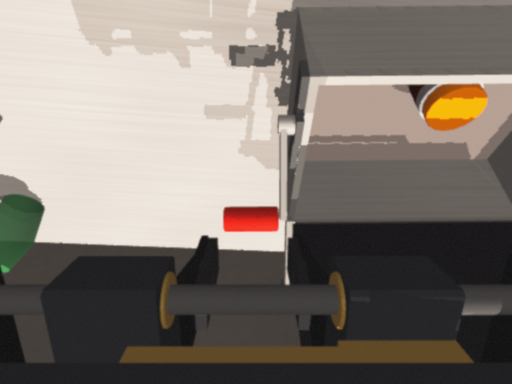

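View pics/s21.png

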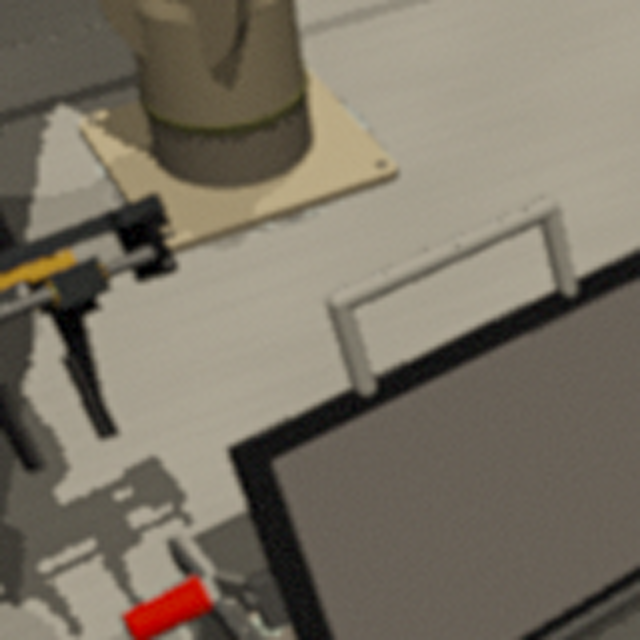

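View pics/t21.png

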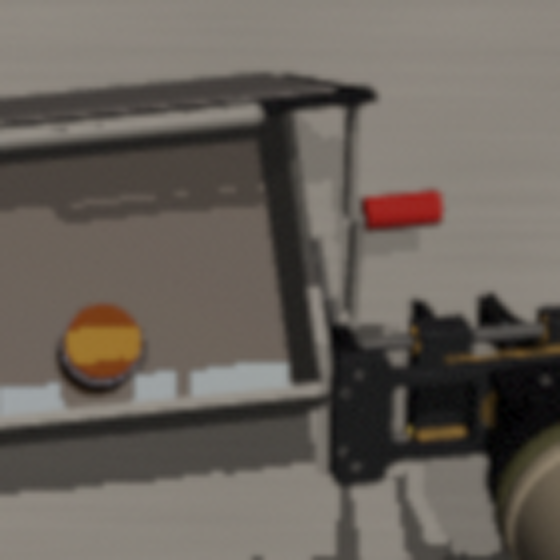

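```bash
cat >> h.py <<'E'
def got2(K,dist,tilt,off=OFF):
    s=r.read_state();q=R.from_quat(s["eef_rot"])
    x=UY; z=UX*np.sin(tilt)+np.array([0,0,-np.cos(tilt)]); y=np.cross(z,x)
    t=R.from_matrix(np.stack([x,y,z],1))
    P=C0+UX*K[0]+UY*K[1]+np.array([0,0,K[2]])-dist*z+off*z
    return P.round(4),q.inv().apply(P-s["ee_pos"]).round(4),(q.inv()*t).as_rotvec().round(4)
E
python3 - <<'E'
from h import *
print(got2((.002,-.195,.150),.08,.7)); s=r.read_state();print(s["ee_pos"],s["joint_positions"])
E
```

```text
(array([ 0.5867, -0.2862,  0.1898]), array([-0.0152, -0.0171,  0.0214]), array([-0.0348, -0.0453,  1.5653]))
[ 0.56005241 -0.27185032  0.19773496] [-0.68058067 -0.23810443  1.22656893  2.0500001  -0.28948507  0.68334154
  2.44627963]
```

{"fn": "step_arm", "kwargs": {"increments": [[[-0.01,-0.017,0],[-0.035,-0.045,1.565]],[[-0.01,-0.017,0],[-0.035,-0.045,1.565]],[[-0.01,-0.017,0],[-0.035,-0.045,1.565]],[[-0.01,-0.017,0],[-0.035,-0.045,1.565]],[[-0.01,-0.017,0],[-0.035,-0.045,1.565]]]}}

```text
time: 17.9
ee_pos: [0.5705, -0.2853, 0.2028]
eef_rot: [0.298, 0.896, 0.144, 0.297]
ft_force: [0.0, 0.1, 0.8]
width: 0.0001
```

Run:
```python
from h import *
print(got2((.002,-.195,.150),.07,.7)); s=r.read_state();print(s["ee_pos"],s["joint_positions"])
```

```text
(array([ 0.5931, -0.2855,  0.1821]), array([-0.0056,  0.001 ,  0.0301]), array([-0.0193, -0.0271,  0.8196]))
[ 0.57047885 -0.28527163  0.20280522] [-0.58505063 -0.07275135  1.24084133  2.01686682 -0.60371701  0.74602149
  1.96754796]
```

{"fn": "step_arm", "kwargs": {"increments": [[[-0.005,0.001,0.01],[-0.019,-0.027,0.82]],[[-0.005,0.001,0.01],[-0.019,-0.027,0.82]],[[-0.005,0.001,0.02],[-0.019,-0.027,0.82]],[[-0.005,0.001,0.025],[-0.019,-0.027,0.82]],[[-0.005,0.001,0.03],[-0.019,-0.027,0.82]]]}}

```text
time: 18.4
ee_pos: [0.5935, -0.2821, 0.1804]
eef_rot: [0.604, 0.72, 0.246, 0.235]
ft_force: [0.6, 0.7, 0.4]
width: 0.0006
```

Run:
```python
from h import *
print(got2((.002,-.195,.150),.03,.77)); s=r.read_state();print(s["ee_pos"],s["joint_positions"])
w=cam("wrist","w22");d=cam("scene");crop(d,100,130,240,260,5,"s22");t=cam("top");crop(t,300,120,420,240,5,"t22");s=r.read_state()
z=R.from_quat(s["eef_rot"]).as_matrix()[:,2];p=s["ee_pos"]-OFF*z
print((proj(d,p)-[100,130])*5,(proj(t,p)-[300,120])*5)
```

```text
(array([ 0.6187, -0.2829,  0.1514]), array([-0.0036,  0.0004,  0.0382]), array([-0.0754, -0.0081,  0.0693]))
[ 0.59353893 -0.2821045   0.18038893] [-0.56731551  0.10974494  1.27861181  2.03231792 -0.91163291  0.76322982
  1.44179971]
[224.2049108  398.49760202] [405.8786015  320.54643353]
```

View pics/w22.png

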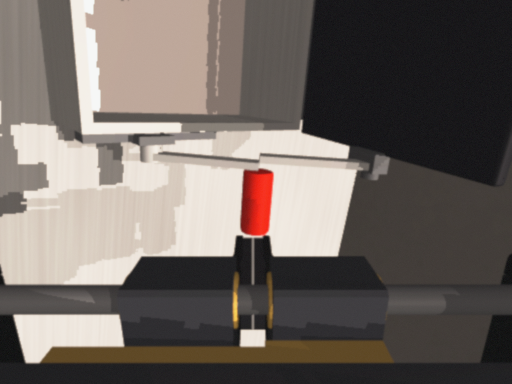

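View pics/s22.png

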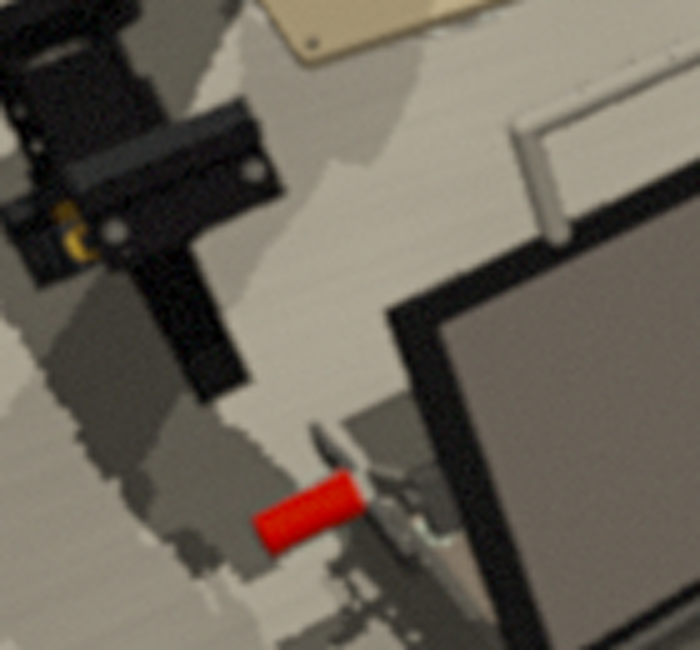

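View pics/t22.png

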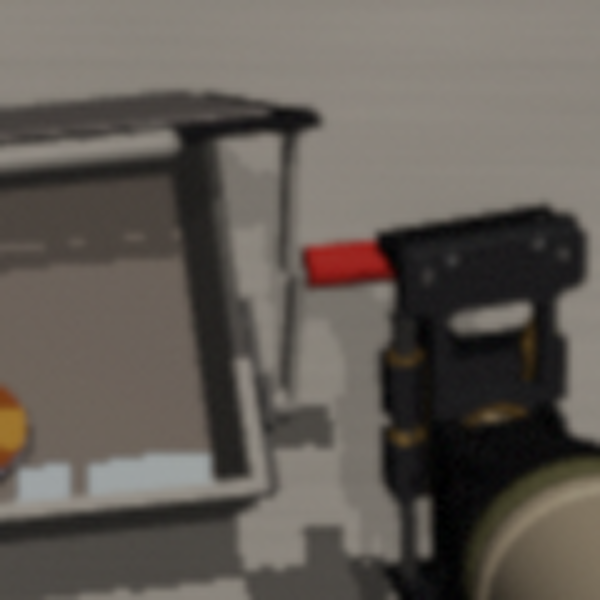

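Run:
```python
from h import *
print(got2((.002,-.190,.150),.025,.72)); print(got2((.002,-.190,.150),.013,.72));
```

```text
(array([ 0.6215, -0.2776,  0.1477]), array([0.0021, 0.0012, 0.0438]), array([-0.0252, -0.0056,  0.0784]))
(array([ 0.6294, -0.2768,  0.1387]), array([0.002 , 0.0015, 0.0558]), array([-0.0252, -0.0056,  0.0784]))
```

{"fn": "step_arm", "kwargs": {"increments": [[[0.002,0.001,0.015],[-0.025,-0.005,0.078]],[[0.002,0.001,0.03],[-0.025,-0.005,0.078]],[[0.002,0.001,0.042],[-0.025,-0.005,0.078]],[[0.002,0.001,0.044],[-0.025,-0.005,0.078]]]}}

```text
time: 18.95
ee_pos: [0.6219, -0.2758, 0.1458]
eef_rot: [0.625, 0.698, 0.261, 0.235]
ft_force: [-0.6, 0.1, 0.4]
width: 0.0006
```

Run:
```python
from h import *
print(got2((.002,-.190,.150),.013,.72)); s=r.read_state();print(s["ee_pos"],s["joint_positions"],s["ft_force"])
w=cam("wrist","w23");d=cam("scene");print(red(d));crop(d,100,130,240,260,5,"s23")
```

```text
(array([ 0.6294, -0.2768,  0.1387]), array([-0.0017,  0.0009,  0.0102]), array([-0.0033, -0.0032,  0.0056]))
[ 0.62185809 -0.275825    0.14578016] [-0.42955116  0.26542504  1.14909067  2.0407363  -1.17519658  0.77267817
  1.55711376] [-0.57241258  0.12535968  0.44861307]
(array([161.37433155, 232.41176471]), array([151, 224,  22,  17, 187], dtype=int32))
```

View pics/w23.png

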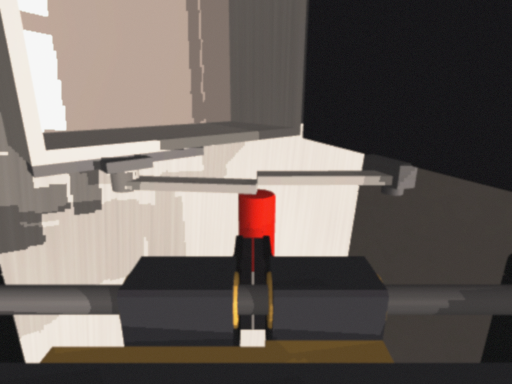

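View pics/s23.png

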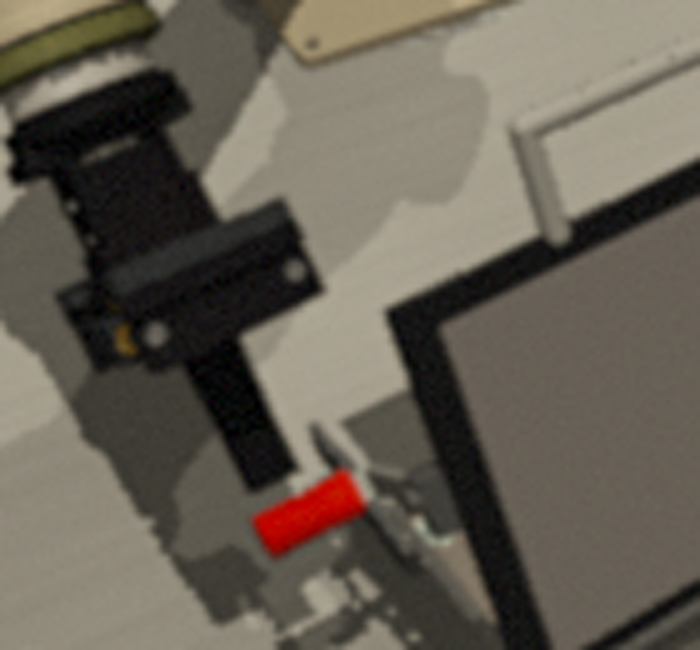

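{"fn": "step_arm", "kwargs": {"increments": [[[0,0.0005,0.004],[0,0,0]],[[0,0.0005,0.008],[0,0,0]],[[0,0.0005,0.01],[0,0,0]]]}}

```text
time: 19.35
ee_pos: [0.6288, -0.2762, 0.1402]
eef_rot: [0.625, 0.697, 0.261, 0.236]
ft_force: [-0.5, 1.2, 3.0]
width: 0.0005
```

```bash
cat >> h.py <<'E'
def tf():
    s=r.read_state();q=R.from_quat(s["eef_rot"]);print("ee",s["ee_pos"].round(4),"Ftool",q.inv().apply(s["ft_force"]).round(1),"J",s["joint_positions"].round(3),s["time"])
E
python3 - <<'E'
from h import *
tf();d=cam("scene");print(red(d))
E
```

```text
ee [ 0.6288 -0.2762  0.1402] Ftool [ 1.2  1.7 -2.5] J [-0.396  0.286  1.11   2.034 -1.205  0.768  1.572] 19.35
(array([161.18686869, 232.62121212]), array([151, 225,  22,  16, 198], dtype=int32))
```

{"fn": "step_arm", "kwargs": {"increments": [[[0,0.0005,0.003],[0,0,-0.1]],[[0,0.001,0.006],[0,0,-0.15]],[[0,0.001,0.008],[0,0,-0.15]]]}}

```text
time: 19.7
ee_pos: [0.6352, -0.2759, 0.1353]
eef_rot: [0.571, 0.741, 0.243, 0.255]
ft_force: [-0.1, -0.5, 3.7]
width: 0.0002
```

Run:
```python
from h import *
tf();d=cam("scene");print(red(d))
```

```text
ee [ 0.6352 -0.2759  0.1353] Ftool [-0.9  2.2 -2.9] J [-0.354  0.295  1.057  2.026 -1.216  0.755  1.728] 19.7
(array([163.12626263, 235.75757576]), array([153, 228,  22,  17, 198], dtype=int32))
```

{"fn": "step_arm", "kwargs": {"increments": [[[0,0.001,0.004],[0,0,-0.1]],[[0,0.001,0.008],[0,0,-0.2]],[[0,0.001,0.012],[0,0,-0.2]]]}}

```text
time: 20.05
ee_pos: [0.6439, -0.2749, 0.1268]
eef_rot: [0.495, 0.794, 0.217, 0.278]
ft_force: [-1.4, 1.3, 3.1]
width: 0.0003
```

Run:
```python
from h import *
tf();d=cam("scene");print(red(d));crop(d,100,130,240,260,5,"s24")
```

```text
ee [ 0.6439 -0.2749  0.1268] Ftool [ 1.   1.5 -3.2] J [-0.291  0.306  0.977  2.016 -1.231  0.734  1.933] 20.05
(array([165.52763819, 240.67336683]), array([155, 233,  23,  17, 199], dtype=int32))
```

View pics/s24.png

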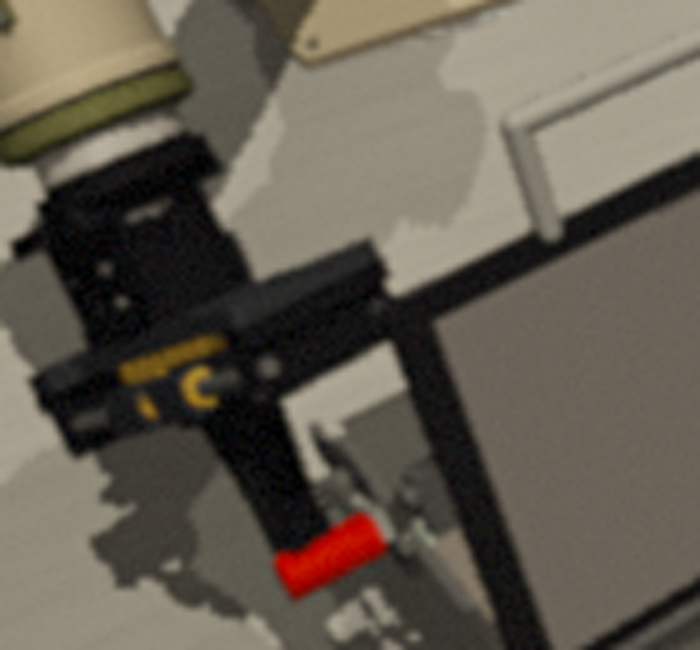

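Run:
```python
from h import *
s=r.read_state();M=R.from_quat(s["eef_rot"]).as_matrix()
for sx in(-1,1):
  for sy in(-1,1):
    for b in (.098,.13):
      p=s["ee_pos"]+M@[sx*.0375,sy*.095,-b]; q=p-C0; cx,cy,cz=q@UX,q@UY,p[2]
      # lid normal distance, lid angle 1.17
      th=1.16; n=(cx-.1)*np.sin(th)+(cz-.1)*np.cos(th); l=-(cx-.1)*np.cos(th)+(cz-.1)*np.sin(th)
      print(sx,sy,b,np.round([cx,cy,cz],3),"signed dist from lid plane (neg=in front)",n.round(3),"along",l.round(3))
```

```text
-1 -1 0.098 [-0.095 -0.257  0.15 ] signed dist from lid plane (neg=in front) -0.159 along 0.123
-1 -1 0.13 [-0.116 -0.257  0.174] signed dist from lid plane (neg=in front) -0.169 along 0.154
-1 1 0.098 [ 0.039 -0.192  0.267] signed dist from lid plane (neg=in front) 0.011 along 0.178
-1 1 0.13 [ 0.018 -0.192  0.291] signed dist from lid plane (neg=in front) 0.001 along 0.208
1 -1 0.098 [-0.115 -0.187  0.133] signed dist from lid plane (neg=in front) -0.184 along 0.116
1 -1 0.13 [-0.136 -0.187  0.157] signed dist from lid plane (neg=in front) -0.193 along 0.146
1 1 0.098 [ 0.02  -0.122  0.25 ] signed dist from lid plane (neg=in front) -0.014 along 0.17
1 1 0.13 [-0.002 -0.122  0.275] signed dist from lid plane (neg=in front) -0.023 along 0.201
```

Run:
```python
from h import *
print(tool(-.008*UY).round(4), tool(-.008*UY+.006*(UX*.74-np.array([0,0,.67]))).round(4))
```

```text
[-0.0075 -0.0027 -0.    ] [-0.0078 -0.0021  0.0059]
```

{"fn": "step_arm", "kwargs": {"increments": [[[-0.004,-0.0014,0],[0,0,0.06]],[[-0.0078,-0.0025,0.001],[0,0,0.1]],[[-0.0078,-0.002,0.004],[0,0,0.1]],[[-0.0078,-0.002,0.007],[0,0,0.1]]]}}

```text
time: 20.5
ee_pos: [0.6496, -0.2825, 0.121]
eef_rot: [0.536, 0.768, 0.23, 0.266]
ft_force: [-3.4, -0.5, 0.5]
width: 0.0006
```

Run:
```python
from h import *
tf();d=cam("scene");print(red(d));crop(d,100,130,240,260,5,"s25")
```

```text
ee [ 0.6496 -0.2825  0.121 ] Ftool [ 0.4 -2.2 -2.7] J [-0.227  0.327  0.916  1.996 -1.243  0.733  1.84 ] 20.5
(array([167.18134715, 243.48704663]), array([157, 235,  22,  17, 193], dtype=int32))
```

View pics/s25.png

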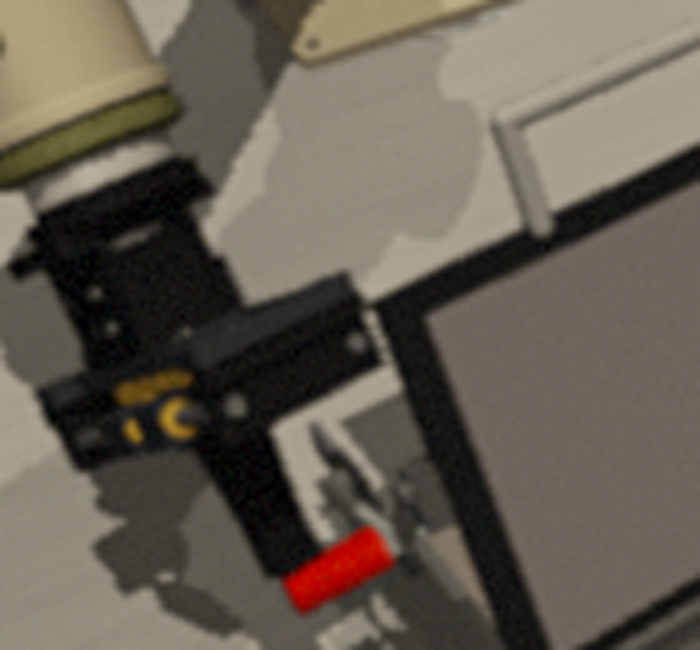

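The knob has moved about 26 mm from its locked position (px (161,233) → (167,243)). The stay has folded the unlocked way and the lid is still standing. I'm backing off.

{"fn": "step_arm", "kwargs": {"increments": [[[-0.002,0,-0.02],[0,0,0]],[[-0.006,-0.002,-0.05],[0,0,0]],[[-0.01,-0.003,-0.09],[0,0,0]],[[-0.01,-0.003,-0.12],[0,0,0]]]}}

```text
time: 20.95
ee_pos: [0.571, -0.3022, 0.2115]
eef_rot: [0.536, 0.767, 0.23, 0.266]
ft_force: [0.1, 0.3, 0.4]
width: 0.0004
```

Run:
```python
from h import *
tf();d=cam("scene","s26");print(red(d));crop(d,110,80,310,240,4,"s26b");t=cam("top");crop(t,210,120,410,280,4,"t26")
```

```text
ee [ 0.571  -0.3022  0.2115] Ftool [ 0.2  0.5 -0.2] J [-0.387 -0.042  1.091  2.021 -0.72   0.744  1.509] 20.95
(array([167.2183908 , 243.55172414]), array([157, 236,  22,  16, 174], dtype=int32))
```

View pics/s26b.png

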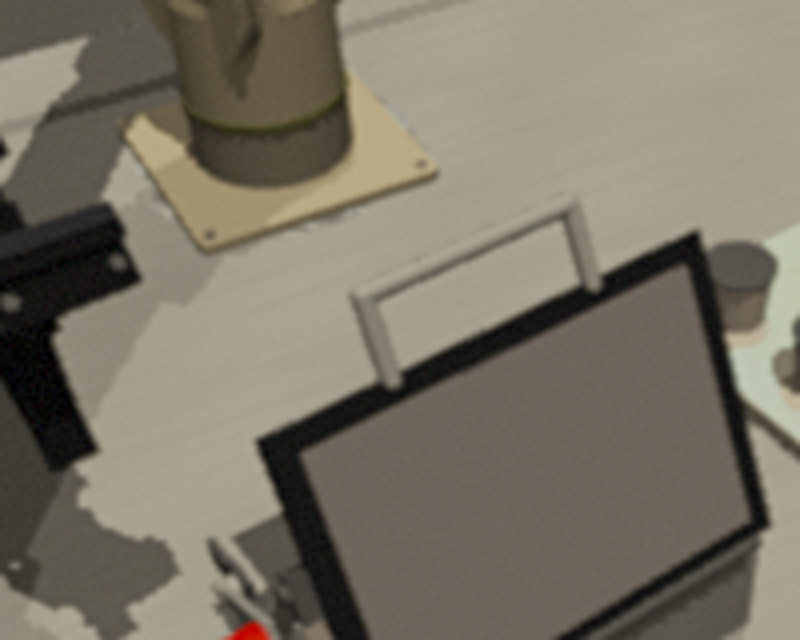

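View pics/t26.png

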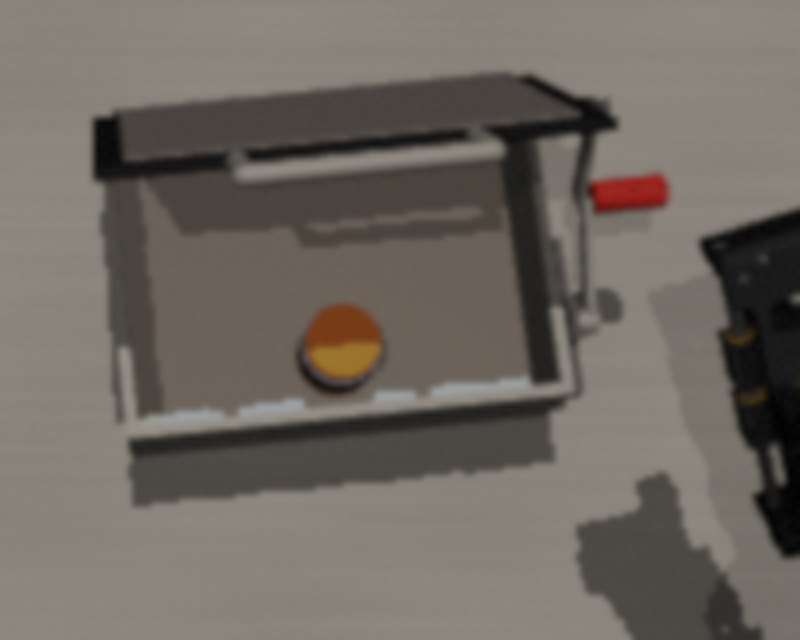

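Run:
```python
from h import *
t=cam("top");d=cam("scene")
T=lambda x,y:(210+x/4-.4,120+y/4-.4);S=lambda x,y:(110+x/4-.4,80+y/4-.4)
for a,b in(((240,170),(360,297)),((500,150),(572,203)),((370,160),(466,250))):
    p,e=two(t,T(*a),d,S(*b));print(p,e)
q=p-C0;print(q@UX,q@UY,"th",np.arctan2(p[2]-.1,.1-q@UX)-.0204,"r",np.hypot(p[2]-.1,.1-q@UX))
print(hp(1.14),hp(1.13))
```

```text
[ 0.58233335 -0.08229456  0.29202552] 0.12100130255709347
[ 0.61743211 -0.1018019   0.37051498] 0.10983401066319674
[ 0.59778698 -0.09068999  0.32374228] 0.0003455230133872944
-0.0003856266167870855 -0.0016591355012832208 th 1.128652032017798 r 0.24523025925225242
[ 0.60075068 -0.0890505   0.32470318] [ 0.59852046 -0.08928099  0.32371429]
```

Run:
```python
from h import *
print(go((.53,-.24,.34),5.9),go((.59,-.09,.39),5.9))
```

```text
(array([ 0.0482,  0.0714, -0.1201]), array([0.7185, 0.0876, 0.2389])) (array([ 0.1648,  0.1933, -0.1076]), array([0.7185, 0.0876, 0.2389]))
```

{"fn": "step_arm", "kwargs": {"increments": [[[0.048,0.071,-0.12],[0.718,0.088,0.239]],[[0.048,0.071,-0.12],[0.718,0.088,0.239]],[[0.048,0.071,-0.12],[0.718,0.088,0.239]],[[0.048,0.071,-0.12],[0.718,0.088,0.239]],[[0.165,0.193,-0.108],[0.718,0.088,0.239]]], "hand": 0.1}}

```text
time: 21.65
ee_pos: [0.5478, -0.2028, 0.3538]
eef_rot: [0.644, 0.759, 0.067, 0.067]
ft_force: [1.5, -2.4, 1.9]
width: 0.0323
```

Run:
```python
from h import *
tf();print(go((.595,-.087,.39),5.9))
```

```text
ee [ 0.5478 -0.2028  0.3538] Ftool [-2.6  1.5 -1.6] J [-0.396  0.043  0.76   1.49  -0.111  1.448  0.529] 21.65
(array([ 0.1061,  0.0713, -0.025 ]), array([0.1893, 0.0109, 0.0611]))
```

{"fn": "step_arm", "kwargs": {"increments": [[[0.01,0.007,-0.025],[0.189,0.011,0.061]],[[0.05,0.034,-0.025],[0.189,0.011,0.061]],[[0.09,0.06,-0.025],[0.189,0.011,0.061]],[[0.106,0.071,-0.025],[0.189,0.011,0.061]],[[0.106,0.071,-0.025],[0.189,0.011,0.061]]]}}

```text
time: 22.15
ee_pos: [0.5966, -0.0815, 0.3866]
eef_rot: [0.667, 0.745, -0.001, -0.002]
ft_force: [1.2, 0.1, -0.1]
width: 0.0391
```

Run:
```python
from h import *
tf();print(go((.595,-.087,.277),5.9));w=cam("wrist","w27");print(proj(w,(.598,-.0905,.3237)))
```

```text
ee [ 0.5966 -0.0815  0.3866] Ftool [-0.1  1.2  0. ] J [-0.464  0.308  0.732  1.171 -0.207  1.74   0.321] 22.15
(array([-0.0055, -0.0017,  0.1096]), array([-0.0046, -0.0019,  0.0084]))
[254.14289897 210.8333614 ]
```

View pics/w27.png

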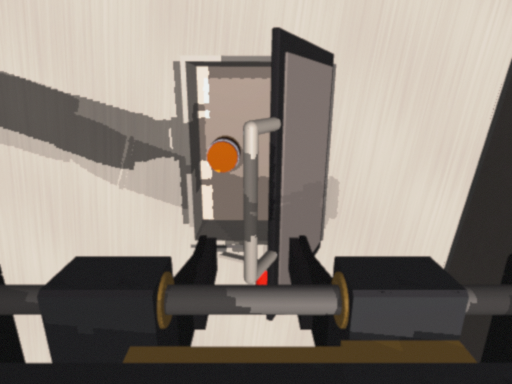

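The bar is at column 251, centred between the fingers. I'm descending.

{"fn": "step_arm", "kwargs": {"increments": [[[-0.0055,-0.002,0.04],[-0.005,-0.002,0.008]],[[-0.0055,-0.002,0.075],[-0.005,-0.002,0.008]],[[-0.0055,-0.002,0.1],[-0.005,-0.002,0.008]],[[-0.0055,-0.002,0.109],[-0.005,-0.002,0.008]]]}}

```text
time: 22.6
ee_pos: [0.5919, -0.0909, 0.275]
eef_rot: [0.672, 0.741, -0.001, -0.001]
ft_force: [-0.4, 0.4, 0.7]
width: 0.0393
```

{"fn": "step_arm", "kwargs": {"increments": [[[0,0,0],[0,0,0]],[[0,0,0],[0,0,0]],[[0,0,0],[0,0,0]],[[0,0,0],[0,0,0]],[[0,0,0],[0,0,0]]], "hand": 1, "grip_force": 20}}

```text
time: 23.1
ee_pos: [0.5925, -0.091, 0.2759]
eef_rot: [0.671, 0.741, -0.001, -0.001]
ft_force: [1.5, 0.7, 1.3]
width: 0.0111
```

Run:
```python
from h import *
cr();tf()
```

```text
th 1.1088 rad 0.2437 Ftan 1.9 Frad_out 0.5 w 0.0111 t 23.1
0.008 [ 0.      0.0018 -0.0008]
0.016 [ 0.      0.0035 -0.0016]
0.024 [ 0.      0.0053 -0.0024]
0.032 [ 0.      0.0071 -0.0032]
0.04 [ 0.      0.0089 -0.004 ]
ee [ 0.5925 -0.091   0.2759] Ftool [ 0.5  1.5 -1.3] J [-0.492  0.285  0.723  1.424 -0.187  1.505  0.322] 23.1
```

```bash
sed -i 's/^G0=.*/G0=np.array([.452,-.1051,.0592])/' h.py; python3 -c "
from h import *
arc([1.08,1.04,1.0,.95,.9])"
```

```text
th 1.1126 rad 0.2447 F [1.5 0.7 1.3] w 0.011109638241625325
1.08 [ 0.0004 -0.0073  0.0032]
1.04 [ 0.0004 -0.016   0.0079]
1.0 [ 0.0003 -0.0244  0.0128]
0.95 [ 0.0003 -0.0347  0.0195]
0.9 [ 0.0003 -0.0446  0.0267]
```

{"fn": "step_arm", "kwargs": {"increments": [[[0,-0.0073,0.0032],[0,0,0]],[[0,-0.016,0.0079],[0,0,0]],[[0,-0.0244,0.0128],[0,0,0]],[[0,-0.0347,0.0195],[0,0,0]]]}}

```text
time: 23.5
ee_pos: [0.5582, -0.0947, 0.2567]
eef_rot: [0.671, 0.741, -0.0, 0.0]
ft_force: [3.0, -0.7, -0.4]
width: 0.0108
```

```bash
python3 -c "
from h import *
cr(.01,1);d=cam('scene');print(red(d));crop(d,110,100,310,260,4,'s28')
arc([.9,.85,.8,.74,.68])"
```

```text
th 0.951 rad 0.2452 Ftan 2.2 Frad_out -2.0 w 0.0108 t 23.5
0.01 [ 0.      0.002  -0.0014]
(array([169.94857143, 249.72      ]), array([159, 242,  22,  17, 175], dtype=int32))
th 0.9427 rad 0.2454 F [ 0.3 -2.4 -3.8] w 0.011550425186513358
0.9 [ 0.0004 -0.0082  0.0065]
0.85 [ 0.0004 -0.0178  0.0141]
0.8 [ 0.0003 -0.0269  0.0223]
0.74 [ 0.0003 -0.0374  0.0327]
0.68 [ 0.0002 -0.0471  0.0436]
```

View pics/s28.png

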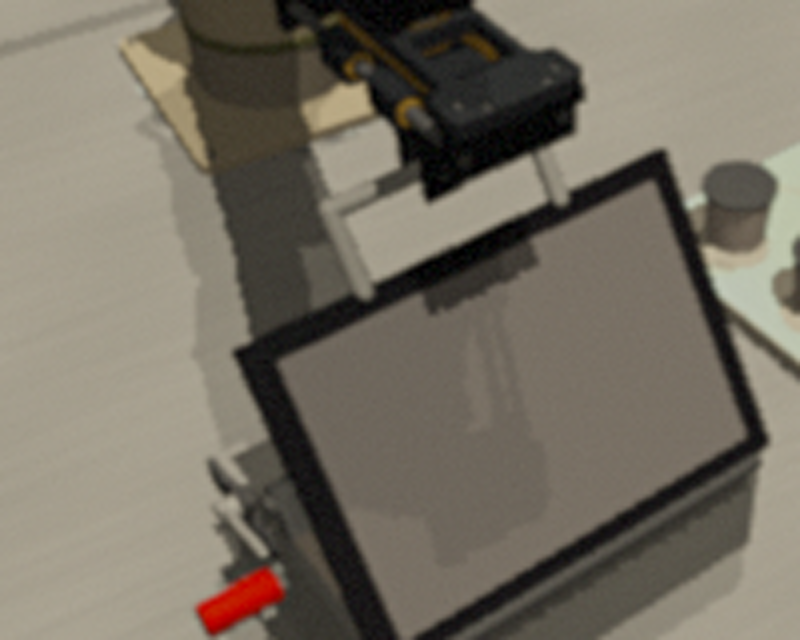

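Going well: the elbow is folding downward and the forces are small.

{"fn": "step_arm", "kwargs": {"increments": [[[0,-0.008,0.0065],[0,0,0]],[[0,-0.0178,0.0141],[0,0,0]],[[0,-0.0269,0.0223],[0,0,0]],[[0,-0.0374,0.0327],[0,0,0]],[[0,-0.0471,0.0436],[0,0,0]]]}}

```text
time: 24.05
ee_pos: [0.5094, -0.0995, 0.2124]
eef_rot: [0.672, 0.741, -0.0, -0.001]
ft_force: [1.8, -1.1, -0.5]
width: 0.0108
```

```bash
python3 -c "
from h import *
cr(.01,1)
arc([.62,.56,.5,.44,.38])"
```

```text
th 0.6809 rad 0.2452 Ftan 0.7 Frad_out -1.6 w 0.0108 t 24.05
0.01 [ 0.      0.0016 -0.0019]
th 0.6809 rad 0.2452 F [ 1.8 -1.1 -0.5] w 0.01075212755403946
0.62 [ 0.0003 -0.0092  0.0118]
0.56 [ 0.0003 -0.0176  0.0238]
0.5 [ 0.0002 -0.0253  0.0364]
0.44 [ 0.0002 -0.0322  0.0493]
0.38 [ 0.0001 -0.0383  0.0627]
```

{"fn": "step_arm", "kwargs": {"increments": [[[0,-0.0092,0.0118],[0,0,0]],[[0,-0.0176,0.0238],[0,0,0]],[[0,-0.0253,0.0364],[0,0,0]],[[0,-0.0322,0.0493],[0,0,0]],[[0,-0.0383,0.0627],[0,0,0]]]}}

```text
time: 24.55
ee_pos: [0.4712, -0.1033, 0.1497]
eef_rot: [0.672, 0.741, 0.0, -0.0]
ft_force: [1.9, -0.1, -2.0]
width: 0.0112
```

```bash
python3 -c "
from h import *
cr(.01,1)
arc([.32,.26,.2,.14,.09])"
```

```text
th 0.3797 rad 0.2451 Ftan -1.1 Frad_out -2.5 w 0.0112 t 24.55
0.01 [ 0.      0.001  -0.0023]
th 0.3797 rad 0.2451 F [ 1.9 -0.1 -2. ] w 0.01116789534351064
0.32 [ 0.0001 -0.0052  0.0137]
0.26 [ 0.0001 -0.0097  0.0277]
0.2 [ 0.0001 -0.0134  0.0419]
0.14 [ 0.     -0.0161  0.0563]
0.09 [ 0.     -0.0178  0.0685]
```

{"fn": "step_arm", "kwargs": {"increments": [[[0,-0.0052,0.0137],[0,0,0]],[[0,-0.0097,0.0277],[0,0,0]],[[0,-0.0134,0.0419],[0,0,0]],[[0,-0.0161,0.0563],[0,0,0]],[[0,-0.0178,0.0685],[0,0,0]]]}}

```text
time: 25.05
ee_pos: [0.4537, -0.105, 0.0808]
eef_rot: [0.672, 0.741, 0.001, -0.0]
ft_force: [2.5, -0.4, -2.0]
width: 0.0113
```

```bash
python3 -c "
from h import *
cr(.01,1)
arc([.06,.04,.02,.01,0.])"
```

```text
th 0.0887 rad 0.2447 Ftan -1.8 Frad_out -2.6 w 0.0113 t 25.05
0.01 [ 0.      0.0003 -0.0024]
th 0.0887 rad 0.2447 F [ 2.5 -0.4 -2. ] w 0.011292620140614296
0.06 [ 0.0001 -0.001   0.007 ]
0.04 [ 0.     -0.0013  0.0118]
0.02 [ 0.     -0.0016  0.0167]
0.01 [ 0.     -0.0017  0.0192]
0.0 [ 0.     -0.0017  0.0216]
```

{"fn": "step_arm", "kwargs": {"increments": [[[0,-0.0005,0.0035],[0,0,0]],[[0,-0.001,0.007],[0,0,0]],[[0,-0.0013,0.0105],[0,0,0]],[[0,-0.0015,0.014],[0,0,0]],[[0,-0.0016,0.0165],[0,0,0]]]}}

```text
time: 25.55
ee_pos: [0.4527, -0.1051, 0.0644]
eef_rot: [0.672, 0.741, 0.001, 0.0]
ft_force: [3.9, -0.1, -2.0]
width: 0.0113
```

{"fn": "step_arm", "kwargs": {"increments": [[[0,0,0.0012],[0,0,0]],[[0,0,0.0024],[0,0,0]]]}}

```text
time: 25.75
ee_pos: [0.4526, -0.1051, 0.062]
eef_rot: [0.672, 0.741, 0.001, 0.0]
ft_force: [3.0, 0.2, -0.7]
width: 0.0112
```

{"fn": "step_arm", "kwargs": {"increments": [[[0,0,0.001],[0,0,0]],[[0,0,0.002],[0,0,0]]]}}

```text
time: 25.95
ee_pos: [0.4527, -0.1051, 0.0612]
eef_rot: [0.672, 0.741, 0.001, -0.0]
ft_force: [-8.6, 1.7, 28.2]
width: 0.0114
```

{"fn": "step_arm", "kwargs": {"increments": [[[0,0,0.001],[0,0,0]],[[0,0,0.002],[0,0,0]]]}}

```text
time: 26.15
ee_pos: [0.4527, -0.1052, 0.0607]
eef_rot: [0.672, 0.741, 0.001, -0.001]
ft_force: [-9.1, 0.2, 25.9]
width: 0.0114
```

The upward force rises sharply, so the lid is on its seat. I'll relax, open, withdraw upward and check.

{"fn": "step_arm", "kwargs": {"increments": [[[0,0,0],[0,0,0]]]}}

```text
time: 26.25
ee_pos: [0.4526, -0.1052, 0.0611]
eef_rot: [0.672, 0.741, 0.001, -0.001]
ft_force: [3.5, -0.5, -4.8]
width: 0.0111
```

{"fn": "step_arm", "kwargs": {"increments": [[[0,0,0],[0,0,0]],[[0,0,0],[0,0,0]],[[0,0,0],[0,0,0]],[[0,0,0],[0,0,0]],[[0,0,0],[0,0,0]]], "hand": 0.1}}

```text
time: 26.75
ee_pos: [0.4524, -0.1052, 0.061]
eef_rot: [0.672, 0.741, 0.001, -0.001]
ft_force: [-0.4, 0.4, 0.4]
width: 0.0374
```

{"fn": "step_arm", "kwargs": {"increments": [[[0,0,-0.02],[0,0,0]],[[0,0,-0.05],[0,0,0]],[[0,0,-0.09],[0,0,0]],[[0,-0.03,-0.12],[0,0,0]],[[0.03,-0.04,-0.14],[0,0,0]]]}}

```text
time: 27.25
ee_pos: [0.4089, -0.083, 0.2032]
eef_rot: [0.674, 0.738, 0.002, -0.0]
ft_force: [1.2, 1.1, 0.1]
width: 0.0395
```

{"fn": "step_arm", "kwargs": {"increments": [[[0.05,0,0],[0,0,0]],[[0.1,0,0],[0,0,0]],[[0.15,0,0],[0,0,0]],[[0.15,0,0],[0,0,0]]]}}

```text
time: 27.65
ee_pos: [0.3941, 0.072, 0.2035]
eef_rot: [0.671, 0.741, 0.002, -0.001]
ft_force: [-0.5, -0.7, 0.2]
width: 0.039
```

Run:
```python
from h import *
tf();d=cam("scene","s30");crop(d,145,165,305,285,5,"s30b");print(red(d));t=cam("top","t30");print(red(t))
c0=cv2.imread("pics/scene0.png");df=cv2.absdiff(c0,d["pixels"]).max(2);m=(df>40).astype(np.uint8)
print("diff px in chest region",m[165:285,145:305].sum(),"in slab",m[120:195,265:370].sum())
```

```text
ee [0.3941 0.072  0.2035] Ftool [-0.7 -0.6 -0.2] J [-0.723 -0.223  0.375  1.998  0.08   1.35  -0.275] 27.65
(array([165.45578231, 256.85714286]), array([156, 249,  19,  16, 147], dtype=int32))
(array([362.48214286, 196.19642857]), array([355, 194,  13,   7,  56], dtype=int32))
diff px in chest region 134 in slab 409
```

View pics/s30.png

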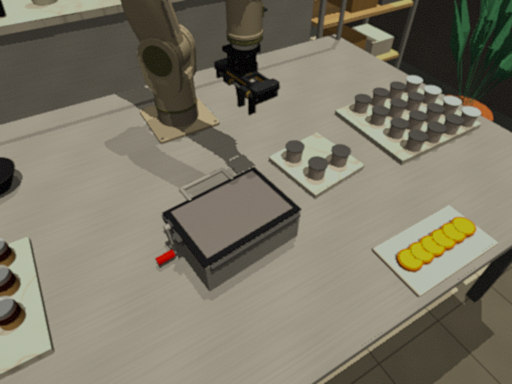

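View pics/s30b.png

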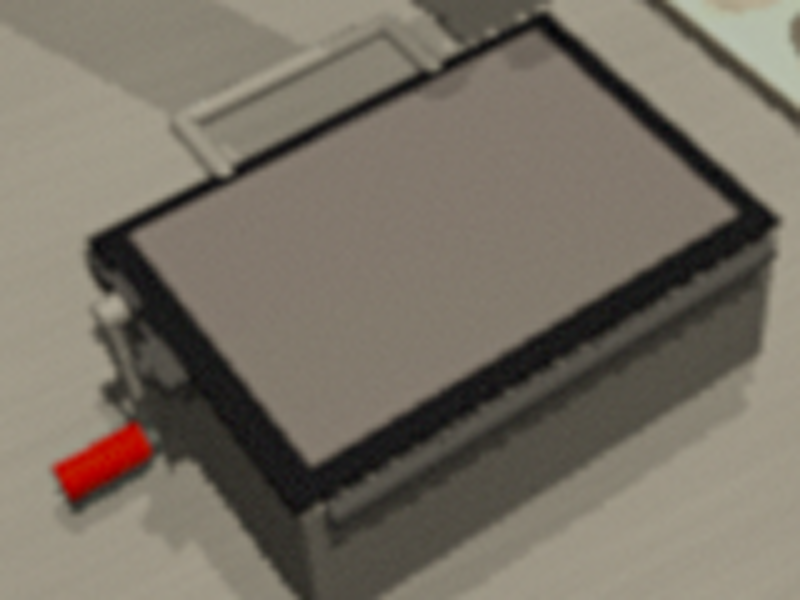

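View pics/t30.png

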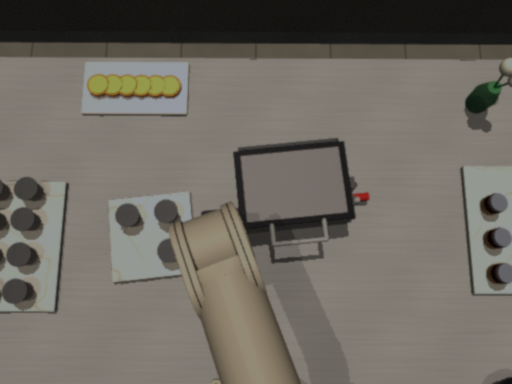

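The lid is shut and looks the same as in the first picture: the knob is at (165.5,256.9) against (165.3,256.7) before, and the lid corners match. The pots haven't moved, the jar is off the slab, and the robot is clear.

```bash
python3 -c "
from bench import r
print(r.close_job())"
```

```text
the job is handed in; nothing more can be done
None
```

The job is done and handed in at about 28 s of the 72 s allowed. The lid was raised until the stay locked, and it stood by itself after I let go. The jar was set down in the chest, the red knob was pushed about 26 mm to unlock the stay, and the lid was lowered by hand until shut.

**Last checks**
- **Lid:** the final picture matches the first one. The knob is within 0.3 px of where it started and the lid corners coincide.
- **Jar:** it stood upright in the chest after the knob push, just before I lowered the lid. It can't be seen now that the lid is shut.
- **Pots:** all three are where they started, and the robot is touching nothing.

**What disagreed or went less cleanly**
- **First handle grasp:** it closed on nothing, because the real fingertips sit about 28 mm behind the reported tool point. I corrected for this afterwards.
- **Raising the lid:** there was a brief sideways load of about 30 N at the handle midway, while the arc was slightly off. This was before the stay was straight. The extra pull at the lock was about 7 N, an estimated 2 mm of give in the mount against the 4 mm limit; I could not read the mount directly.
- **Setting down the jar:** the force peaked at 13 N at touchdown.
- **Shutting the lid:** I pressed it onto its seat with about 28 N.
- **Knob push:** the gripper's body came close to the lid corner, about 1 cm by calculation. I shifted it away, and no contact force showed.

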